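# Dock the night-feed counter and click it on to 7

## Task

Lift the night-feed counter out of the caddy's bay, stand it upright on the open nightstand top well away from caddy and dock, and let go; then take it again by its other two sides and seat it fully home and upright in its aluminium dock. Once it is docked, press its button one click at a time until the drum shows 7 at the mark, and let the button come up. Leave the bottle, the toy train and the owl lamp where they are.

Things in the scene. Friction and masses are not known exactly. Their poses are not given: they have to be found in the camera images.
- counter_mid (a point): Centre (half-way up) of the loose white feed counter, an upright box 50 (its x) by 64 (its y) by 80 mm tall (its z), about 0.3 kg. Grey button on top at its -y half, drum window at its +y half. It starts in the caddy's bay, where only the x faces can be gripped; in the dock only the y faces. Grip about 20 mm above this point: the button top, 54 mm above it, must clear the gripper's body
- button_top (a point): Centre of the top of the counter's step button, a grey cap 30 (x) by 24 mm (y), 14 mm proud of the housing; at x 0, y -17, z +54 mm from counter_mid when up. Pushes straight down 10 mm to a hard stop. Sprung: about 2 N to start, up to about 5 N on the way, so a push stopped at 8 to 10 N has reached the stop; comes up by itself
- drum (a joint): Turn of the drum (rad): each step is 0.6283, the numeral shown is round(value / 0.6283) modulo 10; 7 is at 4.398. Starts at 2 to 5. One full press and release adds exactly one step; a press under about 7 mm may not step it; the button must come almost fully up before the next press; it cannot be turned back, going past means a full round more
- bay_floor (a point): Centre of the bay's floor, at the height of the nightstand top. The fixed caddy has two closed grey compartments with grey lids, each 30 (its y) by 52 (its x) by 80 mm tall, 70 mm apart in y; the bay between them is open to +x and -x. The counter starts there, its x along this x
- dock_seat (a point): Centre of the dock's floor, 4 mm above the nightstand top; the counter's underside rests on it when home. Fixed aluminium: two upright plates 80 mm above this floor, 56 mm apart in x, 60 mm long in y; two low lips 8 mm above the floor, 70 mm apart in y. The counter goes in with its x along this x, either way round
- bottle: Closed glass bottle, 56 mm across and 150 mm tall, loose; origin at the centre of its underside. Leave alone
- train: Wooden toy train engine, 100 mm by 50 mm by 75 mm tall, loose; origin at the centre underneath, x along its length. Leave alone
- owl_lamp: White ceramic owl lamp, 104 mm across and about 150 mm tall, fixed; origin at the centre of its underside. Leave alone
- drum_window (a point): Centre of the window in the counter's top (x 0, y +14.5, z +40 mm from counter_mid), over a white drum with black bar numerals 0 to 9, 18 mm tall, read with the button nearest the reader (numeral top towards +y). The numeral between the two black index bars counts. The drum cannot be touched
Not all that is in view belongs to the job. Leave any red look-alike of the part that bears counter_mid alone.

How it is judged:
By the outcome, as a careful person would: the job done as asked, in the order asked, and still so for the second after the job is handed in, with the robot touching nothing.
It also fails if it takes over 72 s, if anything falls off the work surface, if the arm or the gripper's body presses on something with over 40 N, if the wrist force passes 120 N, or if a joint passes its speed limit or range.

## Robot

A 6-joint arm with a two-finger parallel gripper is mounted at the origin on the work surface. World frame = base frame: x ahead of the robot, y to its left, z up, the work surface at z = 0. Lengths are in m, angles in degrees, forces in N, time in s.
With the tool pointing down it reaches from about 0.35 to 0.875 m from the base axis. Payload 4.2 kg.
Tool frame: the origin (TCP) lies at the very end of the fingers, on their centre line; the grasp point (between the pads) lies 19 mm behind it (tcp_to_grasp is the z of the grasp point in the tool frame, in m); z points along the fingers, y is the direction in which the jaws open and shut (so a half turn about z gives the same grasp; the last joint's range is limited). The gripper opens to 87 mm and grips with 3 to 60 N. Pads are 19 mm wide; open, the fingers measure 117 mm over their backs; the gripper's body (75 mm by 190 mm) begins 51 mm behind the grasp point.
Start: joints at [-55.944, 22.042, 0.453, 0, -68.411, -14.817], TCP at [0.206, -0.59, 0.223] pointing down, gripper open.
Joint ranges: [-179.83, 179.83], [-69.29, 118.12], [-61.27, 80.66], [-181.25, 117.63], [-171.15, -9.14], [-177.46, 177.46]. Speed limits (degrees/s): [159.86, 159.86, 180, 180, 180, 180].

## Interface

Orientations are given as a 3x3 rotation matrix whose columns are the frame's x, y, z axes.
In Python, from station import sense, capture, camera_params, finish_job, tcp_to_grasp gives the robot as it stands.
- The arm moves only by the shell command python3 -m inch 'ROWS'. ROWS is JSON, a list of rows, each an object of numbers: "jaw": the closure in counts, from 0 (fully open) to 255 (shut); "x", "y", "z": the shift along the world's x, y, z normalised to -1 to 1, where 1 is 0.06 m; "ax", "ay", "az": the turn, a rotation vector about the world's x, y, z normalised to -1 to 1, where 1 is 10 degrees. A call has 1 to 12 rows; each row shifts and turns the pose as measured when the row begins; what a row does not reach is not made up. A row lasts 1/8 s, in which the tool goes at most 62.5 mm and 10.7 degrees, less where a joint would pass 70% of its speed; a pose out of reach is approached as far as the arm can. A call with a number of a shift or a turn outside -1 to 1 is refused whole. A call with a gripper value outside its range is refused whole. The fingers move at their own pace and stop on an object; the grip force is fixed at half the most. Time passes only in rows, so rows that do not move let the fingers close. It gives the time, the measured TCP pose, the force and the opening at its end, in the units of the state.
- sense(): the state, without advancing time (a new reading comes with each control period).
- capture(name): name is "side" or "top"; returns the picture (420x560x3 uint8, red, green, blue); there is no depth.
- camera_params(name): a dict with "vfov" (degrees; the focal length in pixels is half the picture's height over the tangent of half this angle, whatever the lens; pixels are square), "cx", "cy" (the principal point, pixels), "R" (3x3) and "t" (3): a world point X has camera coordinates R X + t. Camera axes: x right, y down, z forward; pixel columns grow to the right and rows downward; lengths in m; the calibration is good to about 2 mm. A picture is of the moment at which its call begins. camera_params takes no time and is no camera call.
- finish_job(): hands the job in, once; it reports no verdict.
The state is a dict: "time_s": time; "joints": joint angles; "joint_velocities": joint speeds; "effort": joint torques, N m; "tcp_pos": TCP position; "ee_rot": TCP orientation; "wrist_force": force on the tool from outside, world axes, zero at the start; "moment": the same for the moment, N m; "gripper_width": opening from 0.0 (shut) to 1.0 (fully open).
Only numpy, scipy, OpenCV 4.12 (cv2) and the standard library are available. Lean on these libraries where they do the work, as an engineer would, in place of code of your own. Each camera call takes 0.05 s, during which the arm holds its last target.

## Working session

There is one attempt and no reset: what is moved stays moved. The work goes in short steps, Python scripts to look and compute and a shell command to move; the robot and the scene stay as the last step left them, time stands still between calls to the robot, and variables do not carry over. Pictures are saved under pics/ and viewed, and the job is handed in when it is done.

```bash
ls && mkdir -p pics && cat > h.py <<'E'
import numpy as np, cv2
from station import sense, capture, camera_params, finish_job, tcp_to_grasp
def cam(n):
    p=camera_params(n); f=210/np.tan(np.radians(p['vfov']/2))
    return f,p['cx'],p['cy'],np.array(p['R']),np.array(p['t'])
def proj(n,X):
    f,cx,cy,R,t=cam(n); c=R@np.array(X)+t
    return np.array([f*c[0]/c[2]+cx,f*c[1]/c[2]+cy])
def ray(n,u,v):
    f,cx,cy,R,t=cam(n); d=R.T@np.array([(u-cx)/f,(v-cy)/f,1]); return -R.T@t,d/np.linalg.norm(d)
def onz(n,u,v,z):
    o,d=ray(n,u,v); return o+d*(z-o[2])/d[2]
def snap(n,name,crop=None,k=1):
    im=capture(n); cv2.imwrite(f'pics/{name}_raw.png',im[:,:,::-1])
    c=im
    if crop: c=im[crop[1]:crop[3],crop[0]:crop[2]]
    cv2.imwrite(f'pics/{name}.png',cv2.resize(c[:,:,::-1],None,fx=k,fy=k,interpolation=cv2.INTER_CUBIC)); return im
E
python3 - <<'E'
from h import *
for n in('top','side'):
    snap(n,n+'0'); p=camera_params(n); print(n,p); f,cx,cy,R,t=cam(n); print(f,-R.T@t)
s=sense(); print(s); print(tcp_to_grasp)
E
```

```text
pics
top {'vfov': 42.69615175555395, 'cx': 282.2732062143448, 'cy': 221.73384878816947, 'R': array([[-0.02921771, -0.99956996, -0.00249449],
       [-0.99109294,  0.02929412, -0.12991009],
       [ 0.1299273 , -0.0013234 , -0.99152264]]), 't': array([0.06812732, 0.57581455, 1.1402207 ])}
537.289619989807 [0.42453047 0.05273902 1.2055287 ]
side {'vfov': 55.39624688011119, 'cx': 281.44972538394467, 'cy': 203.95285283514852, 'R': array([[-0.84586414, -0.53329911,  0.01029163],
       [-0.39511441,  0.61349483, -0.68374607],
       [ 0.35832731, -0.58242266, -0.72964744]]), 't': array([0.52795528, 0.24205454, 0.85131981])}
400.0228902726992 [0.23716654 0.62888681 0.78123364]
{'time_s': 0.1, 'joints': array([-5.59444759e+01,  2.20868469e+01,  3.87922889e-01, -2.47026576e-02,
       -6.84124254e+01, -1.48167703e+01]), 'joint_velocities': array([-0.05794908, -0.01241225,  0.09742901,  0.06389773, -0.05912314,
       -0.09500971]), 'effort': array([-1.97484474e-04, -3.91690671e+01,  1.87936378e+01,  4.23185170e+00,
        1.34463250e-02, -7.34052333e-05]), 'tcp_pos': array([ 0.20577727, -0.58958027,  0.22156757]), 'ee_rot': array([[-9.44206058e-01, -3.29354441e-01, -7.56140959e-04],
       [-3.29355291e-01,  9.44204282e-01,  1.83458433e-03],
       [ 1.09723034e-04,  1.98126467e-03, -9.99998031e-01]]), 'wrist_force': array([ 0.1363086 ,  0.16092743, -0.56437922]), 'moment': array([-0.02541322, -0.00489352,  0.01708544]), 'gripper_width': 0.9996176207581313}
-0.0187
```

View pics/top0.png

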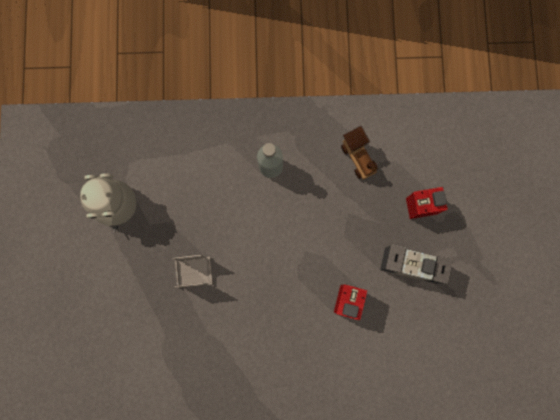

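View pics/side0.png

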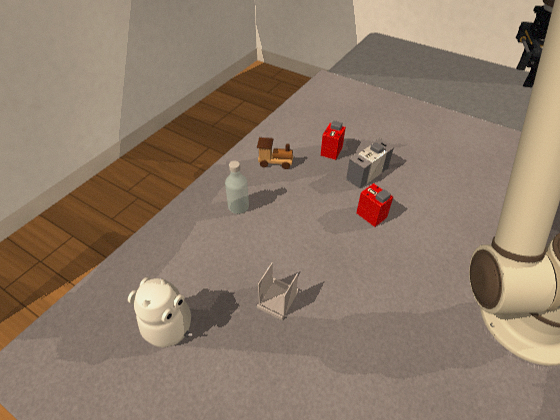

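The top view shows three counter-like boxes: a red one at (428,203), a red one at (351,302), and a white one between the grey compartments at (420,265). The white one in the caddy fits the description. The dock is at (195,272). I'll confirm with enlarged crops.

```bash
python3 - <<'E'
from h import *
im=cv2.imread('pics/top0_raw.png'); 
a=cv2.resize(im[230:300,370:470],None,fx=7,fy=7,interpolation=cv2.INTER_CUBIC); cv2.imwrite('pics/c_counter.png',a)
b=cv2.resize(im[240:305,155:235],None,fx=8,fy=8,interpolation=cv2.INTER_CUBIC); cv2.imwrite('pics/c_dock.png',b)
E
```

```text
(no output)
```

View pics/c_counter.png

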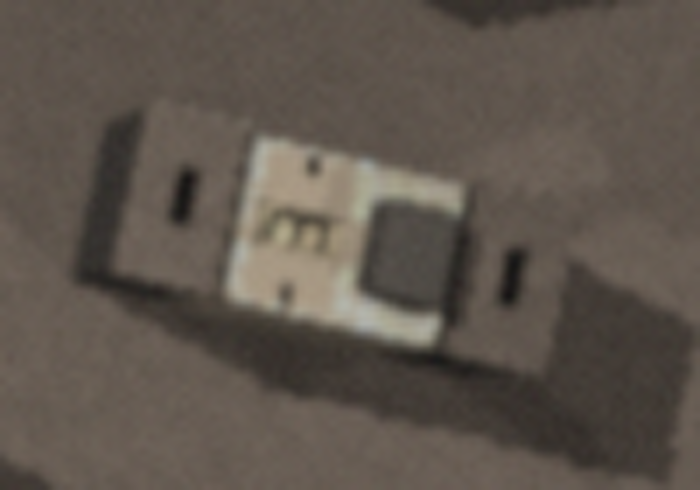

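View pics/c_dock.png

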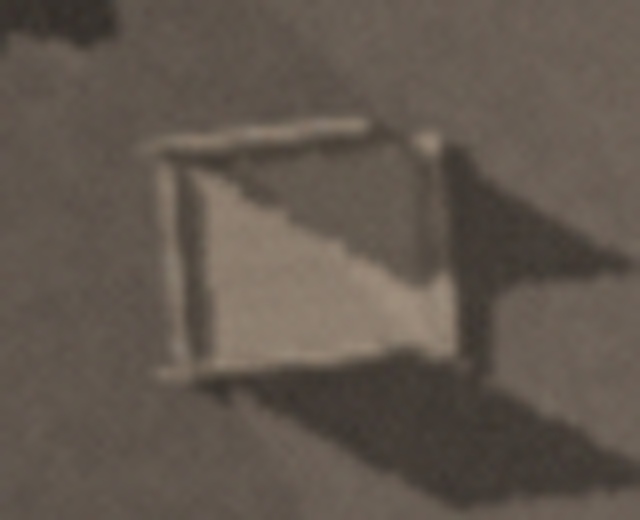

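The crop confirms it: the white counter has its button at the image right (about (428,268)) and its window at the left. The numeral looks like a 3. The two dock plates are the upper and lower edges, with the lips at left and right. Next I'll measure.

```bash
python3 - <<'E'
from h import *
im=cv2.imread('pics/side0_raw.png')
cv2.imwrite('pics/c_sdock.png',cv2.resize(im[255:325,245:335],None,fx=7,fy=7,interpolation=cv2.INTER_CUBIC))
cv2.imwrite('pics/c_scnt.png',cv2.resize(im[130:195,340:410],None,fx=8,fy=8,interpolation=cv2.INTER_CUBIC))
top=cv2.imread('pics/top0_raw.png'); hsv=cv2.cvtColor(top,cv2.COLOR_BGR2HSV)
roi=np.zeros(hsv.shape[:2],np.uint8); roi[240:290,395:445]=1
m=((hsv[...,2]>135)&(roi>0)).astype(np.uint8)
m=cv2.morphologyEx(m,cv2.MORPH_CLOSE,np.ones((3,3)))
cs,_=cv2.findContours(m,0,2); c=max(cs,key=cv2.contourArea); hull=cv2.convexHull(c)
r=cv2.minAreaRect(hull); print(r)
man=np.array([[258,135],[465,183],[438,345],[228,303]])/7+[370,230]
for P in (cv2.boxPoints(r),man):
    Q=np.array([onz('top',u,v,0.08) for u,v in P]); print(P.round(1).tolist(),Q.round(4).tolist(),'c',Q.mean(0).round(4),[np.linalg.norm(Q[i]-Q[(i+1)%4]).round(4) for i in range(4)],[np.degrees(np.arctan2(*(Q[(i+1)%4]-Q[i])[[1,0]])).round(1) for i in range(4)])
b=np.array([413,255])/7+[370,230]; print('button',b,onz('top',*b,0.094))
for nm,p in dict(lidL=(183,195),lidR=(513,276)).items():
    q=np.array(p)/7+[370,230]; print(nm,q,onz('top',*q,0.08))
# dock corners top z=.084
for nm,p,z in (('ptL',(150,148),.084),('ptR',(368,123),.084),('pbL',(165,376),.084),('pbR',(440,355),.084),('lipL1',(165,165),.012),('lipL2',(185,365),.012),('lipR1',(432,140),.012),('lipR2',(452,350),.012)):
    q=np.array(p)/8+[155,240]; print(nm,q,onz('top',*q,z).round(4))
E
```

```text
((418.6470947265625, 263.91180419921875), (30.802024841308594, 23.283418655395508), 14.03624439239502)
[[400.8999938964844, 271.5], [406.5, 248.89999389648438], [436.3999938964844, 256.3999938964844], [430.79998779296875, 278.8999938964844]] [[0.4601, -0.193, 0.08], [0.5069, -0.2076, 0.08], [0.4894, -0.2692, 0.08], [0.4428, -0.2543, 0.08]] c [ 0.4748 -0.231   0.08  ] [np.float64(0.049), np.float64(0.064), np.float64(0.0489), np.float64(0.0637)] [np.float64(-17.3), np.float64(-105.9), np.float64(162.3), np.float64(74.2)]
[[406.9, 249.3], [436.4, 256.1], [432.6, 279.3], [402.6, 273.3]] [[0.506, -0.2083, 0.08], [0.4899, -0.2692, 0.08], [0.442, -0.258, 0.08], [0.4562, -0.1964, 0.08]] c [ 0.4735 -0.233   0.08  ] [np.float64(0.0631), np.float64(0.0492), np.float64(0.0633), np.float64(0.0512)] [np.float64(-104.9), np.float64(166.8), np.float64(77.0), np.float64(-13.4)]
button [429.         266.42857143] [ 0.46830821 -0.24852986  0.094     ]
lidL [396.14285714 257.85714286] [ 0.48874939 -0.18478182  0.08      ]
lidR [443.28571429 269.42857143] [ 0.46174867 -0.28170034  0.08      ]
ptL [173.75 258.5 ] [0.5008 0.28   0.084 ]
ptR [201.    255.375] [0.5057 0.223  0.084 ]
pbL [175.625 287.   ] [0.4416 0.2762 0.084 ]
pbR [210.    284.375] [0.4449 0.2049 0.084 ]
lipL1 [175.625 260.625] [0.5009 0.2904 0.012 ]
lipL2 [178.125 285.625] [0.4456 0.2851 0.012 ]
lipR1 [209.  257.5] [0.5056 0.2162 0.012 ]
lipR2 [211.5  283.75] [0.4475 0.2114 0.012 ]
```

View pics/c_sdock.png

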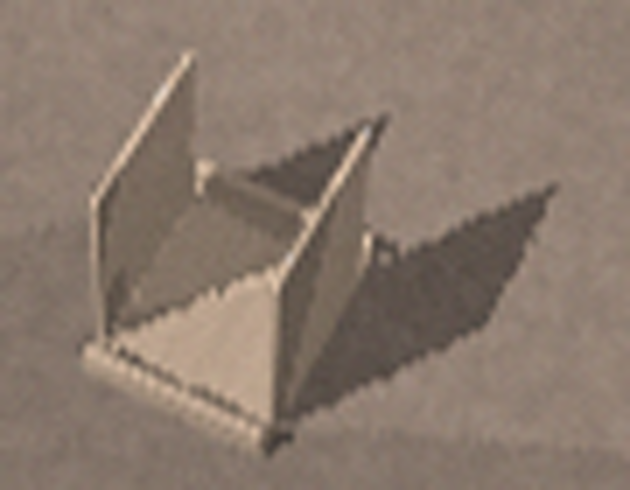

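View pics/c_scnt.png

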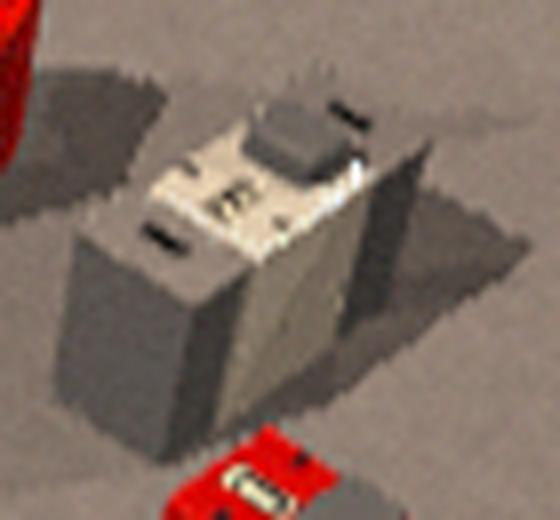

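The side crop agrees: the white counter stands between the grey compartments with its button at the far end (-y), and the numeral has three prongs and looks like a 3. The counter is at about (0.4745, -0.2325) with yaw about -15.5°. The dock is at about (0.474, 0.251) with yaw about 4.7°. I'll move above the counter.

```bash
python3 -m inch '[{"jaw":0,"x":0.6,"y":0.8,"az":0.8},{"x":0.6,"y":0.8,"az":0.8},{"x":0.6,"y":0.8,"az":0.8},{"x":0.6,"y":0.8,"az":0.8},{"x":0.6,"y":0.8,"az":0.8},{"x":0.6,"y":0.8,"az":0.8},{"x":0.6,"y":0.8,"az":0.8}]'
cat >> h.py <<'E'
def to(x,y,z,yaw):
    """remaining shift/turn in row units to tool-down pose with jaw axis at yaw (mod 180)"""
    s=sense(); p=s['tcp_pos']; Rm=s['ee_rot']
    from scipy.spatial.transform import Rotation as Ro
    best=None
    for k in(0,180):
        a=np.radians(yaw+k); yv=np.array([np.cos(a),np.sin(a),0]); zv=np.array([0,0,-1.]); T=np.c_[np.cross(yv,zv),yv,zv]
        rv=np.degrees(Ro.from_matrix(T@Rm.T).as_rotvec())
        if best is None or np.linalg.norm(rv)<np.linalg.norm(best): best=rv
    print('t',round(s['time_s'],2),'tcp',p.round(4),'shift',((np.array([x,y,z])-p)/.06).round(3),'turn',(best/10).round(3),'F',s['wrist_force'].round(1),'w',round(s['gripper_width'],3),'j6',s['joints'][5].round(1))
E
python3 -c "
from h import *
to(.4745,-.2325,.2,164.5)"
```

```text
t 0.1 tcp [ 0.2058 -0.5896  0.2216] shift [ 4.479  5.951 -0.359] turn [-0.008 -0.009  5.527] F [ 0.1  0.2 -0.6] w 1.0 j6 -14.8$[0]: bad value
```

```bash
python3 -m inch '[{"jaw":0,"x":0.6,"y":0.8,"z":0,"ax":0,"ay":0,"az":0.8},{"jaw":0,"x":0.6,"y":0.8,"z":0,"ax":0,"ay":0,"az":0.8},{"jaw":0,"x":0.6,"y":0.8,"z":0,"ax":0,"ay":0,"az":0.8}]'; python3 -c "
from h import *
to(.4745,-.2325,.2,164.5)"
```

```text
time_s: 0.48
tcp_pos: [0.3133, -0.4441, 0.2186]
ee_rot: [[-0.725, -0.688, -0.004], [-0.688, 0.725, 0.004], [0.001, 0.006, -1.0]]
wrist_force: [1.2, -0.5, -0.7]
gripper_width: 0.997
t 0.47 tcp [ 0.3133 -0.4441  0.2186] shift [ 2.686  3.526 -0.31 ] turn [-0.013 -0.03   3.099] F [ 1.2 -0.5 -0.7] w 0.997 j6 -8.8
```

```bash
python3 -m inch '[{"jaw":0,"x":0.6,"y":0.8,"z":0,"ax":0,"ay":0,"az":0.8},{"jaw":0,"x":0.6,"y":0.8,"z":0,"ax":0,"ay":0,"az":0.8},{"jaw":0,"x":0.6,"y":0.8,"z":0,"ax":0,"ay":0,"az":0.8},{"jaw":0,"x":0.5,"y":0.7,"z":0,"ax":0,"ay":0,"az":0.5},{"jaw":0,"x":0.2,"y":0.25,"z":0,"ax":0,"ay":0,"az":0.1},{"jaw":0,"x":0,"y":0,"z":0,"ax":0,"ay":0,"az":0}]'; python3 -c "
from h import *
to(.4745,-.2325,.2,164.5)"
```

```text
time_s: 1.23
tcp_pos: [0.4679, -0.2319, 0.2167]
ee_rot: [[-0.26, -0.966, -0.009], [-0.966, 0.26, 0.002], [-0.0, 0.009, -1.0]]
wrist_force: [-0.6, 0.5, -0.1]
gripper_width: 1.0
t 1.23 tcp [ 0.4679 -0.2319  0.2167] shift [ 0.111 -0.01  -0.279] turn [-0.014 -0.049 -0.042] F [-0.6  0.5 -0.1] w 1.0 j6 -6.5
```

```bash
python3 -m inch '[{"jaw":0,"x":0.11,"y":0,"z":-0.6,"ax":0,"ay":-0.05,"az":-0.04},{"jaw":0,"x":0,"y":0,"z":-0.8,"ax":0,"ay":0,"az":0},{"jaw":0,"x":0,"y":0,"z":-0.2,"ax":0,"ay":0,"az":0},{"jaw":0,"x":0,"y":0,"z":0,"ax":0,"ay":0,"az":0}]'; python3 -c "
from h import *
to(.4745,-.2325,.041,164.5)
snap('side','side1',(310,90,440,200),6);snap('top','top1',(350,210,490,320),5)"
```

```text
time_s: 1.72
tcp_pos: [0.4738, -0.2342, 0.1199]
ee_rot: [[-0.27, -0.963, 0.003], [-0.963, 0.27, 0.001], [-0.002, -0.002, -1.0]]
wrist_force: [0.5, 0.2, 1.4]
gripper_width: 0.999
t 1.73 tcp [ 0.4738 -0.2342  0.1199] shift [ 0.012  0.028 -1.316] turn [-0.006  0.015  0.016] F [0.5 0.2 1.4] w 0.999 j6 -6.8
```

View pics/side1.png

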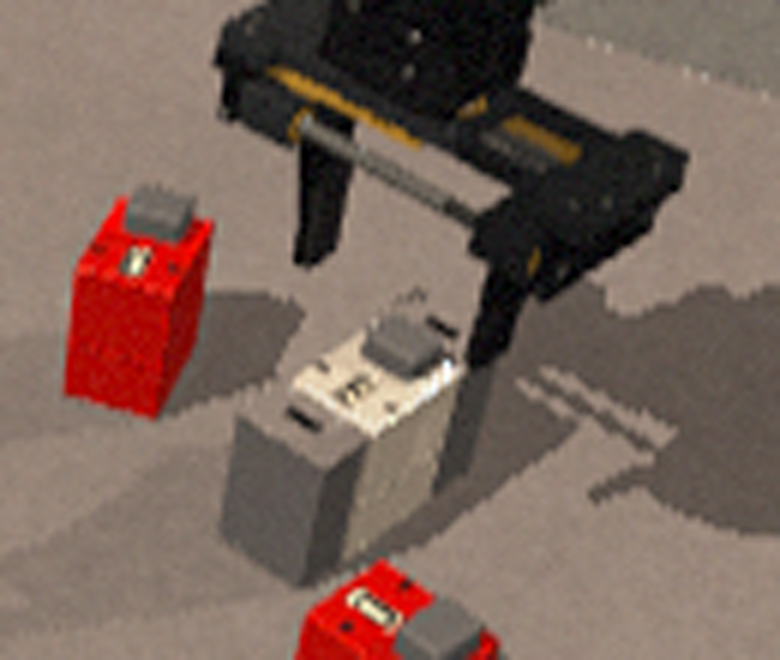

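View pics/top1.png

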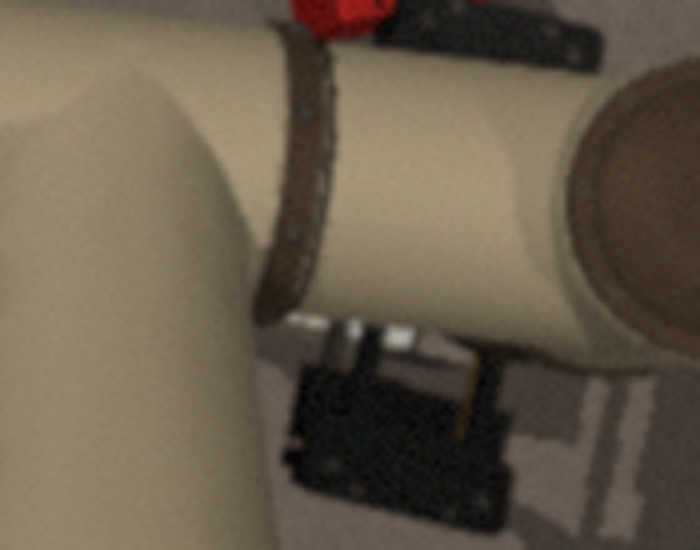

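The side view shows the fingers straddling the white counter's x faces, clear of both red boxes. The red boxes' tops stay below the gripper body. Descending.

```bash
python3 -m inch '[{"jaw":0,"x":0.01,"y":0.02,"z":-0.6,"ax":0,"ay":0,"az":0},{"jaw":0,"x":0,"y":0,"z":-0.5,"ax":0,"ay":0,"az":0},{"jaw":0,"x":0,"y":0,"z":-0.2,"ax":0,"ay":0,"az":0},{"jaw":0,"x":0,"y":0,"z":0,"ax":0,"ay":0,"az":0}]'; python3 -c "
from h import *
to(.4745,-.2325,.041,164.5)"
```

```text
time_s: 2.33
tcp_pos: [0.4811, -0.2349, 0.0489]
ee_rot: [[-0.269, -0.963, 0.021], [-0.963, 0.269, -0.003], [-0.002, -0.022, -1.0]]
wrist_force: [-0.1, 0.1, 0.7]
gripper_width: 0.997
t 2.33 tcp [ 0.4811 -0.2349  0.0489] shift [-0.11   0.04  -0.131] turn [0.02  0.123 0.011] F [-0.1  0.1  0.7] w 0.997 j6 -7.0
```

```bash
python3 -m inch '[{"jaw":0,"x":-0.11,"y":0.04,"z":-0.13,"ax":0.02,"ay":0.12,"az":0},{"jaw":0,"x":0,"y":0,"z":0,"ax":0,"ay":0,"az":0}]'; python3 -c "
from h import *
to(.4745,-.2325,.041,164.5)"
```

```text
time_s: 2.58
tcp_pos: [0.4757, -0.2328, 0.0429]
ee_rot: [[-0.269, -0.963, 0.003], [-0.963, 0.269, -0.001], [-0.0, -0.003, -1.0]]
wrist_force: [-0.4, 0.6, -0.2]
gripper_width: 0.996
t 2.58 tcp [ 0.4757 -0.2328  0.0429] shift [-0.02   0.004 -0.032] turn [0.004 0.02  0.009] F [-0.4  0.6 -0.2] w 0.996 j6 -7.1
```

```bash
python3 -m inch '[{"jaw":0,"x":-0.02,"y":0,"z":-0.04,"ax":0,"ay":0.02,"az":0.01},{"jaw":90,"x":0,"y":0,"z":0,"ax":0,"ay":0,"az":0},{"jaw":90,"x":0,"y":0,"z":0,"ax":0,"ay":0,"az":0},{"jaw":90,"x":0,"y":0,"z":0,"ax":0,"ay":0,"az":0},{"jaw":90,"x":0,"y":0,"z":0,"ax":0,"ay":0,"az":0}]'; python3 -c "
from h import *
to(.4745,-.2325,.041,164.5)"
```

```text
time_s: 3.2
tcp_pos: [0.4753, -0.2329, 0.0416]
ee_rot: [[-0.267, -0.964, 0.002], [-0.964, 0.267, -0.001], [0.001, -0.003, -1.0]]
wrist_force: [-0.2, -0.5, 0.1]
gripper_width: 0.676
t 3.2 tcp [ 0.4753 -0.2329  0.0416] shift [-0.014  0.007 -0.01 ] turn [ 0.007  0.013 -0.004] F [-0.2 -0.5  0.1] w 0.676 j6 -7.0
```

```bash
python3 -m inch '[{"jaw":255,"x":0,"y":0,"z":0,"ax":0,"ay":0,"az":0},{"jaw":255,"x":0,"y":0,"z":0,"ax":0,"ay":0,"az":0},{"jaw":255,"x":0,"y":0,"z":0,"ax":0,"ay":0,"az":0},{"jaw":255,"x":0,"y":0,"z":0,"ax":0,"ay":0,"az":0}]'; python3 -c "
from h import *
to(.4745,-.2325,.041,164.5)"
```

```text
time_s: 3.7
tcp_pos: [0.4759, -0.2331, 0.0418]
ee_rot: [[-0.266, -0.964, 0.003], [-0.964, 0.266, -0.002], [0.001, -0.004, -1.0]]
wrist_force: [0.8, -0.2, -0.2]
gripper_width: 0.573
t 3.7 tcp [ 0.4759 -0.2331  0.0418] shift [-0.023  0.009 -0.013] turn [ 0.009  0.019 -0.005] F [ 0.8 -0.2 -0.2] w 0.573 j6 -7.0
```

The grip is at 49.9 mm, matching the 50 mm x faces. Lifting.

```bash
python3 -m inch '[{"jaw":255,"x":0,"y":0,"z":0.3,"ax":0,"ay":0,"az":0},{"jaw":255,"x":0,"y":0,"z":0.4,"ax":0,"ay":0,"az":0},{"jaw":255,"x":0,"y":0,"z":0.4,"ax":0,"ay":0,"az":0}]'; python3 -c "
from h import *
to(.4745,-.2325,.18,164.5)"
```

```text
time_s: 4.08
tcp_pos: [0.4706, -0.2315, 0.1044]
ee_rot: [[-0.269, -0.963, -0.01], [-0.963, 0.269, 0.003], [0.0, 0.011, -1.0]]
wrist_force: [-0.2, 0.0, -2.4]
gripper_width: 0.573
t 4.08 tcp [ 0.4706 -0.2315  0.1044] shift [ 0.066 -0.016  1.259] turn [-0.016 -0.059  0.009] F [-0.2  0.  -2.4] w 0.573 j6 -7.0
```

```bash
python3 -m inch '[{"jaw":255,"x":0.06,"y":0,"z":0.8,"ax":0,"ay":-0.06,"az":0},{"jaw":255,"x":0,"y":0,"z":0.5,"ax":0,"ay":0,"az":0},{"jaw":255,"x":0,"y":0.6,"z":0,"ax":0,"ay":0,"az":0.4},{"jaw":255,"x":0,"y":0.9,"z":0,"ax":0,"ay":0,"az":0.4},{"jaw":255,"x":0,"y":0.9,"z":0,"ax":0,"ay":0,"az":0.4},{"jaw":255,"x":0,"y":0.9,"z":0,"ax":0,"ay":0,"az":0.4},{"jaw":255,"x":0,"y":0.7,"z":0,"ax":0,"ay":0,"az":0.3},{"jaw":255,"x":0,"y":0.4,"z":0,"ax":0,"ay":0,"az":0.1},{"jaw":255,"x":0,"y":0,"z":0,"ax":0,"ay":0,"az":0}]'; python3 -c "
from h import *
to(.46,.05,.05,184.7)"
```

```text
time_s: 5.2
tcp_pos: [0.4642, 0.0408, 0.1779]
ee_rot: [[0.082, -0.996, -0.019], [-0.997, -0.082, 0.004], [-0.006, 0.019, -1.0]]
wrist_force: [-0.6, -0.2, -1.9]
gripper_width: 0.572
t 5.2 tcp [0.4642 0.0408 0.1779] shift [-0.07   0.154 -2.131] turn [-0.025 -0.108  0.002] F [-0.6 -0.2 -1.9] w 0.572 j6 -19.5
```

```bash
python3 -m inch '[{"jaw":255,"x":-0.07,"y":0.15,"z":-0.5,"ax":-0.02,"ay":-0.1,"az":0},{"jaw":255,"x":0,"y":0,"z":-0.7,"ax":0,"ay":0,"az":0},{"jaw":255,"x":0,"y":0,"z":-0.4,"ax":0,"ay":0,"az":0},{"jaw":255,"x":0,"y":0,"z":0,"ax":0,"ay":0,"az":0}]'; python3 -c "
from h import *
to(.46,.05,.0425,184.7)
snap('side','side2')"
```

```text
time_s: 5.7
tcp_pos: [0.4571, 0.0468, 0.0783]
ee_rot: [[0.078, -0.997, -0.006], [-0.997, -0.078, -0.001], [0.0, 0.006, -1.0]]
wrist_force: [-0.2, -0.2, -3.4]
gripper_width: 0.573
t 5.7 tcp [0.4571 0.0468 0.0783] shift [ 0.048  0.053 -0.597] turn [ 0.003 -0.032  0.025] F [-0.2 -0.2 -3.4] w 0.573 j6 -21.5
```

View pics/side2.png

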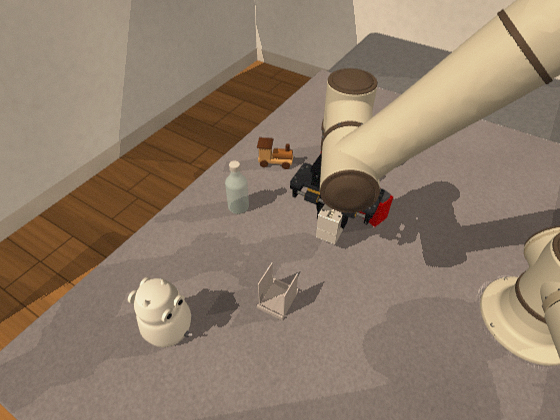

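The white counter is held at about (330,222) over open top, well away from the dock at (278,292) and the caddy. Setting it down.

```bash
python3 -m inch '[{"jaw":255,"x":0.03,"y":0.03,"z":-0.3,"ax":0,"ay":-0.03,"az":0.02},{"jaw":255,"x":0,"y":0,"z":-0.2,"ax":0,"ay":0,"az":0},{"jaw":255,"x":0,"y":0,"z":0,"ax":0,"ay":0,"az":0}]'; python3 -c "
from h import *
to(.46,.05,.0425,184.7)"
```

```text
time_s: 6.12
tcp_pos: [0.4626, 0.0488, 0.0518]
ee_rot: [[0.08, -0.997, 0.008], [-0.997, -0.08, 0.002], [-0.002, -0.009, -1.0]]
wrist_force: [1.1, -0.2, -2.8]
gripper_width: 0.571
t 6.12 tcp [0.4626 0.0488 0.0518] shift [-0.043  0.02  -0.155] turn [-0.014  0.048  0.009] F [ 1.1 -0.2 -2.8] w 0.571 j6 -21.7
```

```bash
python3 -m inch '[{"jaw":255,"x":-0.04,"y":0.02,"z":-0.1,"ax":-0.01,"ay":0.05,"az":0.01},{"jaw":255,"x":0,"y":0,"z":-0.04,"ax":0,"ay":0.01,"az":0},{"jaw":255,"x":0,"y":0,"z":0,"ax":0,"ay":0,"az":0}]'; python3 -c "
from h import *
to(.46,.05,.042,184.7)"
```

```text
time_s: 6.5
tcp_pos: [0.4614, 0.0505, 0.0445]
ee_rot: [[0.082, -0.997, 0.001], [-0.997, -0.082, 0.002], [-0.002, -0.001, -1.0]]
wrist_force: [0.3, -0.6, -3.2]
gripper_width: 0.568
t 6.5 tcp [0.4614 0.0505 0.0445] shift [-0.023 -0.008 -0.042] turn [-0.011  0.003 -0.003] F [ 0.3 -0.6 -3.2] w 0.568 j6 -21.5
```

```bash
python3 -m inch '[{"jaw":255,"x":0,"y":0,"z":-0.04,"ax":-0.01,"ay":0,"az":0},{"jaw":255,"x":0,"y":0,"z":-0.02,"ax":0,"ay":0,"az":0},{"jaw":255,"x":0,"y":0,"z":-0.01,"ax":0,"ay":0,"az":0}]'; python3 -c "
from h import *
to(.46,.05,.0415,184.7)"
```

```text
time_s: 6.88
tcp_pos: [0.4616, 0.0507, 0.0416]
ee_rot: [[0.083, -0.997, 0.001], [-0.997, -0.083, -0.0], [0.0, -0.001, -1.0]]
wrist_force: [-3.1, 0.8, 5.2]
gripper_width: 0.571
t 6.88 tcp [0.4616 0.0507 0.0416] shift [-0.027 -0.011 -0.002] turn [ 0.002  0.005 -0.007] F [-3.1  0.8  5.2] w 0.571 j6 -21.7
```

Contact with the top (force reversed to +5 N). Opening and rising.

```bash
python3 -m inch '[{"jaw":150,"x":0,"y":0,"z":0,"ax":0,"ay":0,"az":0},{"jaw":0,"x":0,"y":0,"z":0,"ax":0,"ay":0,"az":0},{"jaw":0,"x":0,"y":0,"z":0,"ax":0,"ay":0,"az":0},{"jaw":0,"x":0,"y":0,"z":0,"ax":0,"ay":0,"az":0},{"jaw":0,"x":0,"y":0,"z":0,"ax":0,"ay":0,"az":0}]'; python3 -c "
from h import *
to(.46,.05,.0415,184.7)"
```

```text
time_s: 7.5
tcp_pos: [0.4633, 0.0512, 0.0421]
ee_rot: [[0.084, -0.996, 0.005], [-0.996, -0.084, 0.001], [-0.001, -0.005, -1.0]]
wrist_force: [-0.9, -0.3, 0.1]
gripper_width: 0.936
t 7.5 tcp [0.4633 0.0512 0.0421] shift [-0.055 -0.021 -0.01 ] turn [-0.006  0.027 -0.011] F [-0.9 -0.3  0.1] w 0.936 j6 -21.7
```

```bash
python3 -m inch '[{"jaw":0,"x":0,"y":0,"z":0.4,"ax":0,"ay":0,"az":0},{"jaw":0,"x":0,"y":0,"z":0.8,"ax":0,"ay":0,"az":0},{"jaw":0,"x":0,"y":0,"z":0.8,"ax":0,"ay":0,"az":0},{"jaw":0,"x":0,"y":-0.8,"z":0.4,"ax":0,"ay":0,"az":-0.9},{"jaw":0,"x":0,"y":-0.9,"z":0,"ax":0,"ay":0,"az":-0.9},{"jaw":0,"x":0,"y":-0.9,"z":0,"ax":0,"ay":0,"az":-0.9},{"jaw":0,"x":0,"y":-0.9,"z":0,"ax":0,"ay":0,"az":-0.9},{"jaw":0,"x":0,"y":0,"z":0,"ax":0,"ay":0,"az":-0.9},{"jaw":0,"x":0,"y":0,"z":0,"ax":0,"ay":0,"az":-0.9}]'; python3 -c "
from h import *
to(.46,.05,.2,94.7)
snap('top','top3',(140,190,420,400),2.8);snap('side','side3')"
```

```text
time_s: 8.62
tcp_pos: [0.4629, -0.166, 0.1918]
ee_rot: [[-0.776, -0.631, 0.007], [-0.631, 0.776, -0.005], [-0.003, -0.009, -1.0]]
wrist_force: [-0.2, 0.4, 0.4]
gripper_width: 1.003
t 8.62 tcp [ 0.4629 -0.166   0.1918] shift [-0.049  3.6    0.136] turn [ 0.041  0.033 -3.445] F [-0.2  0.4  0.4] w 1.003 j6 -50.5
```

View pics/top3.png

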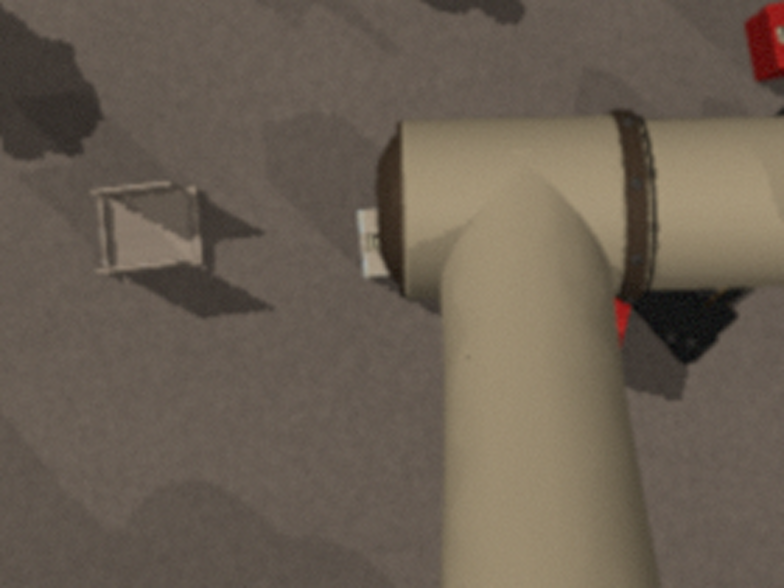

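View pics/side3.png

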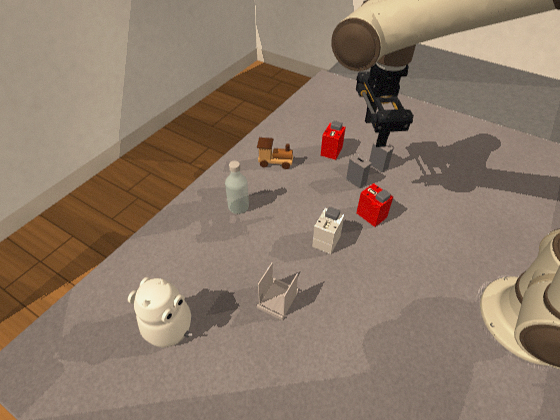

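The counter stands upright and free at side (328,228), but the elbow hides it from the top camera. I'll move aside for one clean top view, finish the turn, and use it to check camera against robot.

```bash
python3 -m inch '[{"jaw":0,"x":0,"y":-0.9,"z":0,"ax":0,"ay":0,"az":-0.9},{"jaw":0,"x":0,"y":-0.9,"z":0,"ax":0,"ay":0,"az":-0.9},{"jaw":0,"x":0,"y":-0.8,"z":0,"ax":0,"ay":0,"az":-0.9},{"jaw":0,"x":0,"y":0,"z":0,"ax":0,"ay":0,"az":-0.7},{"jaw":0,"x":0,"y":0,"z":0,"ax":0,"ay":0,"az":0}]'; python3 -c "
from h import *
to(.46,.05,.2,94.7)
snap('top','top4',(160,220,340,310),4.4)"
```

```text
time_s: 9.35
tcp_pos: [0.4642, -0.3244, 0.1916]
ee_rot: [[-0.995, -0.1, 0.004], [-0.1, 0.995, -0.009], [-0.003, -0.01, -1.0]]
wrist_force: [-0.4, 0.1, -0.2]
gripper_width: 1.0
t 9.35 tcp [ 0.4642 -0.3244  0.1916] shift [-0.069  6.241  0.14 ] turn [ 0.053  0.025 -0.104] F [-0.4  0.1 -0.2] w 1.0 j6 -66.2
```

View pics/top4.png

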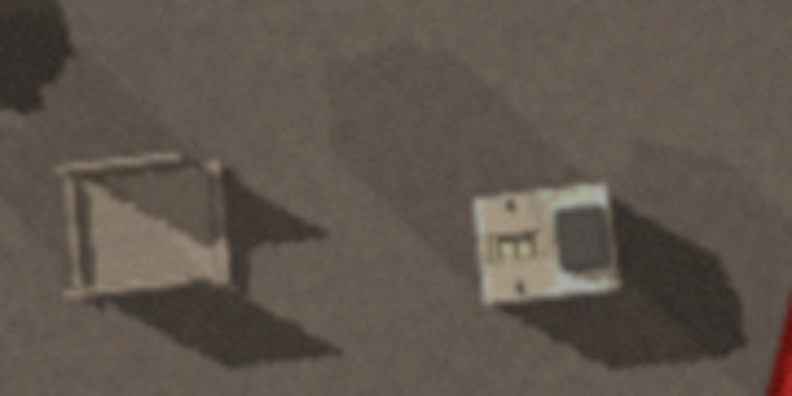

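```bash
python3 - <<'E'
from h import *
top=cv2.imread('pics/top4_raw.png'); hsv=cv2.cvtColor(top,cv2.COLOR_BGR2HSV)
roi=np.zeros(hsv.shape[:2],np.uint8); roi[255:295,260:306]=1
for th in(125,135,145):
    m=((hsv[...,2]>th)&(roi>0)).astype(np.uint8)
    cs,_=cv2.findContours(m,0,2); c=cv2.convexHull(np.vstack([c for c in cs if cv2.contourArea(c)>5]))
    r=cv2.minAreaRect(c); P=cv2.boxPoints(r)
    Q=np.array([onz('top',u,v,0.08) for u,v in P]); print(th,r,'c',Q.mean(0).round(4),[np.linalg.norm(Q[i]-Q[(i+1)%4]).round(4) for i in range(2)],[np.degrees(np.arctan2(*(Q[(i+1)%4]-Q[i])[[1,0]])).round(1) for i in range(2)])
def norm(c): 
    c=cv2.normalize(c,None,0,255,cv2.NORM_MINMAX); return c
def grid(img,x0,y0,x1,y1,k,step,name):
    c=cv2.resize(norm(img[y0:y1,x0:x1]),None,fx=k,fy=k,interpolation=cv2.INTER_CUBIC)
    for u in range(x0,x1,step): cv2.line(c,(int((u-x0+.5)*k),0),(int((u-x0+.5)*k),8),(0,255,255),1); cv2.putText(c,str(u),(int((u-x0+.5)*k)-12,20),0,.4,(0,255,255),1)
    for v in range(y0,y1,step): cv2.line(c,(0,int((v-y0+.5)*k)),(8,int((v-y0+.5)*k)),(0,255,255),1); cv2.putText(c,str(v),(10,int((v-y0+.5)*k)+4),0,.4,(0,255,255),1)
    cv2.imwrite(name,c)
grid(top,168,248,220,292,13,5,'pics/g_dock.png')
grid(top,262,255,308,293,14,5,'pics/g_cnt.png')
E
```

```text
125 ((283.3597412109375, 274.7378234863281), (23.853212356567383, 29.92694664001465), 83.6598129272461) c [0.4606 0.0522 0.08  ] [np.float64(0.0626), np.float64(0.0496)] [np.float64(-85.4), np.float64(-175.5)]
135 ((283.427001953125, 274.70074462890625), (23.57436180114746, 29.878684997558594), 83.41805267333984) c [0.4606 0.0521 0.08  ] [np.float64(0.0625), np.float64(0.049)] [np.float64(-85.1), np.float64(-175.3)]
145 ((283.4634094238281, 274.67071533203125), (23.301054000854492, 29.48522186279297), 83.6598129272461) c [0.4607 0.052  0.08  ] [np.float64(0.0617), np.float64(0.0484)] [np.float64(-85.4), np.float64(-175.5)]
```

View pics/g_dock.png

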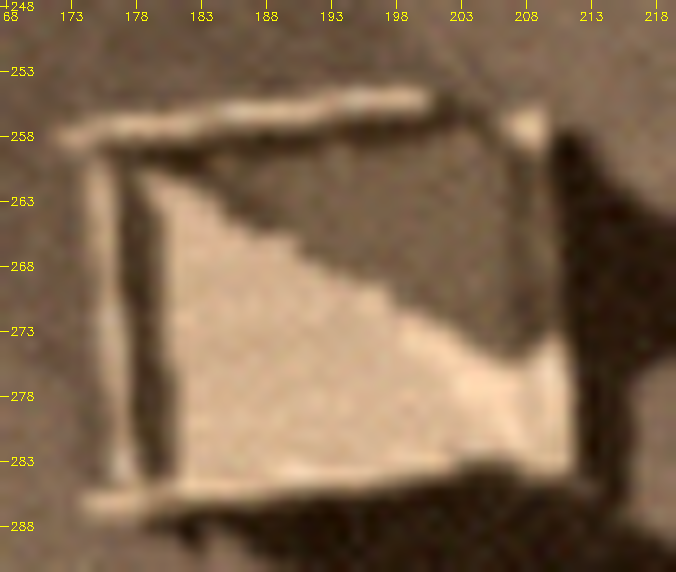

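View pics/g_cnt.png

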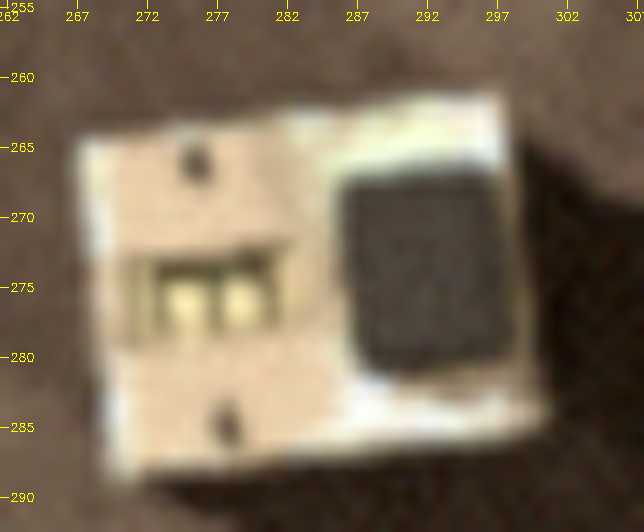

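The top view agrees with the robot: the camera gives the counter centre at (0.4606, 0.052) and yaw 4.7°, and the robot says x 0.4616. The numeral at (277,275) is a 3, so four presses are needed. Next I'll refine the dock with the side view.

```bash
python3 - <<'E'
from h import *
img=cv2.imread('pics/side3_raw.png')
def grid(img,x0,y0,x1,y1,k,step,name):
    c=cv2.normalize(img[y0:y1,x0:x1],None,0,255,cv2.NORM_MINMAX)
    c=cv2.resize(c,None,fx=k,fy=k,interpolation=cv2.INTER_CUBIC)
    for u in range(x0,x1,step): cv2.line(c,(int((u-x0+.5)*k),0),(int((u-x0+.5)*k),8),(0,255,255),1); cv2.putText(c,str(u),(int((u-x0+.5)*k)-12,20),0,.4,(0,255,255),1)
    for v in range(y0,y1,step): cv2.line(c,(0,int((v-y0+.5)*k)),(8,int((v-y0+.5)*k)),(0,255,255),1); cv2.putText(c,str(v),(10,int((v-y0+.5)*k)+4),0,.4,(0,255,255),1)
    cv2.imwrite(name,c)
grid(img,252,258,304,320,9,5,'pics/g_sdock.png')
# predictions vs measured for hypotheses
def dockpts(cx,cy,yaw,th=.003):
    a=np.radians(yaw); R=np.array([[np.cos(a),-np.sin(a)],[np.sin(a),np.cos(a)]])
    P={}
    for sx in(1,-1):
        for sy in(1,-1):
            P[f'plate{sx:+d}{sy:+d}']=np.r_[R@[sx*(.028+th/2),sy*.030]+[cx,cy],.084]
            P[f'lip{sx:+d}{sy:+d}']=np.r_[R@[sx*.028,sy*.035]+[cx,cy],.012]
    return P
for k,X in dockpts(.474,.251,4.8).items(): print(k,'top',proj('top',X).round(1),'side',proj('side',X).round(1))
E
```

```text
plate+1+1 top [172.1 258.5] side [258.6 283.8]
lip+1+1 top [176.6 261.5] side [259.1 304. ]
plate+1-1 top [200.7 255.3] side [272.7 261.9]
lip+1-1 top [208.  257.9] side [274.6 279.1]
plate-1+1 top [174.6 286.8] side [284.7 295.9]
lip-1+1 top [178.8 286.7] side [282.4 315.3]
plate-1-1 top [203.4 283.5] side [298. 273.]
lip-1-1 top [210.4 283.1] side [297.  289.3]
```

View pics/g_sdock.png

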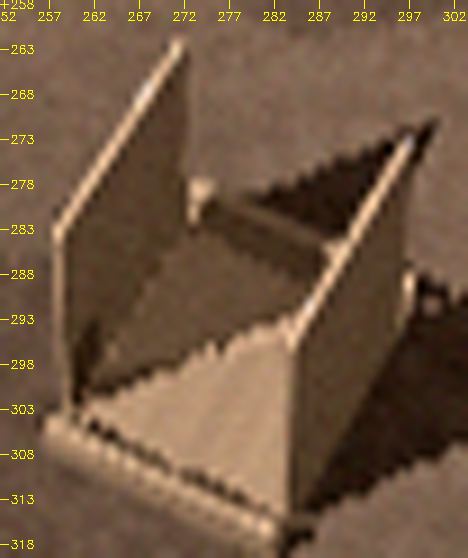

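```bash
python3 - <<'E'
from h import *
def tri(pt,ps):
    A=[];b=[]
    for n,(u,v) in(('top',pt),('side',ps)):
        f,cx,cy,R,t=cam(n)
        for r,c in(((u-cx)/f,0),((v-cy)/f,1)):
            A.append(r*R[2]-R[c]); b.append(t[c]-r*t[2])
    return np.linalg.lstsq(np.array(A),np.array(b),rcond=None)[0]
C=[((172.5,258),(258.2,283.5)),((200.5,255),(271.8,262.8)),((174.5,286),(284.5,295.5)),((203,283.4),(297,273.3))]
T=np.array([tri(*c) for c in C]); print(T.round(4)); print(T.mean(0)); 
for i,j in((0,1),(2,3)):
    d=T[i]-T[j]; print('yaw',np.degrees(np.arctan2(-d[0],d[1])).round(1),np.linalg.norm(d))
for i,j in((0,2),(1,3)):
    d=T[i]-T[j]; print('yaw',np.degrees(np.arctan2(d[1],d[0])).round(1),np.linalg.norm(d))
for n,k in(('top',0),('side',1)):
    Q=np.array([onz(n,*c[k],.084) for c in C]); print(n,Q.mean(0).round(4),Q[:,:2].round(4).tolist())
E
```

```text
[[0.5021 0.2828 0.0832]
 [0.5071 0.2247 0.0811]
 [0.4433 0.2783 0.0845]
 [0.448  0.2198 0.0834]]
[0.47511138 0.25136855 0.0830439 ]
yaw 4.9 0.05837259549365016
yaw 4.7 0.058717259818090325
yaw 4.4 0.059039190715529426
yaw 4.7 0.0593088616627117
top [0.4749 0.2511 0.084 ] [[0.5019, 0.2826], [0.5065, 0.224], [0.4437, 0.2786], [0.4474, 0.2194]]
side [0.4749 0.252  0.084 ] [[0.5019, 0.2832], [0.5063, 0.2265], [0.4429, 0.2779], [0.4485, 0.2203]]
```

```bash
python3 -m inch '[{"jaw":0,"x":0,"y":0.8,"z":0,"ax":0,"ay":0,"az":-0.1},{"jaw":0,"x":0,"y":0.9,"z":0,"ax":0,"ay":0,"az":0},{"jaw":0,"x":0,"y":0.9,"z":0,"ax":0,"ay":0,"az":0},{"jaw":0,"x":0,"y":0.9,"z":0,"ax":0,"ay":0,"az":0},{"jaw":0,"x":0,"y":0.9,"z":0,"ax":0,"ay":0,"az":0},{"jaw":0,"x":0,"y":0.9,"z":0,"ax":0,"ay":0,"az":0},{"jaw":0,"x":0,"y":0.6,"z":0,"ax":0,"ay":0,"az":0},{"jaw":0,"x":0,"y":0.2,"z":0,"ax":0,"ay":0,"az":0},{"jaw":0,"x":0,"y":0,"z":0,"ax":0,"ay":0,"az":0}]'; python3 -c "
from h import *
to(.461,.052,.12,94.7)"
```

```text
time_s: 10.52
tcp_pos: [0.4623, 0.0577, 0.1935]
ee_rot: [[-0.992, -0.124, 0.011], [-0.124, 0.992, -0.008], [-0.01, -0.01, -1.0]]
wrist_force: [0.3, -0.1, -0.4]
gripper_width: 0.999
t 10.53 tcp [0.4623 0.0577 0.1935] shift [-0.022 -0.095 -1.225] turn [ 0.05   0.061 -0.24 ] F [ 0.3 -0.1 -0.4] w 0.999 j6 -111.0
```

```bash
python3 -m inch '[{"jaw":0,"x":-0.02,"y":-0.09,"z":-0.6,"ax":0.05,"ay":0.06,"az":-0.24},{"jaw":0,"x":0,"y":0,"z":-0.6,"ax":0,"ay":0,"az":0},{"jaw":0,"x":0,"y":0,"z":0,"ax":0,"ay":0,"az":0}]'; python3 -c "
from h import *
to(.461,.052,.12,94.7)"
```

```text
time_s: 10.9
tcp_pos: [0.4613, 0.0498, 0.121]
ee_rot: [[-0.997, -0.082, 0.002], [-0.082, 0.997, 0.001], [-0.002, 0.001, -1.0]]
wrist_force: [-0.4, 0.3, 0.1]
gripper_width: 0.999
t 10.9 tcp [0.4613 0.0498 0.121 ] shift [-0.005  0.037 -0.017] turn [-0.004  0.012  0.002] F [-0.4  0.3  0.1] w 0.999 j6 -111.6
```

```bash
python3 -m inch '[{"jaw":0,"x":0,"y":0.03,"z":-0.4,"ax":0,"ay":0.01,"az":0},{"jaw":0,"x":0,"y":0,"z":-0.5,"ax":0,"ay":0,"az":0},{"jaw":0,"x":0,"y":0,"z":-0.3,"ax":0,"ay":0,"az":0},{"jaw":0,"x":0,"y":0,"z":0,"ax":0,"ay":0,"az":0}]'; python3 -c "
from h import *
to(.461,.052,.0413,94.7)"
```

```text
time_s: 11.4
tcp_pos: [0.4662, 0.0501, 0.0533]
ee_rot: [[-0.997, -0.082, 0.011], [-0.082, 0.997, 0.003], [-0.011, 0.002, -1.0]]
wrist_force: [-0.8, 0.5, 0.7]
gripper_width: 1.003
t 11.4 tcp [0.4662 0.0501 0.0533] shift [-0.087  0.031 -0.2  ] turn [-0.018  0.06  -0.002] F [-0.8  0.5  0.7] w 1.003 j6 -111.6
```

```bash
python3 -m inch '[{"jaw":0,"x":-0.09,"y":0.03,"z":-0.18,"ax":-0.02,"ay":0.06,"az":0},{"jaw":0,"x":0,"y":0,"z":-0.02,"ax":0,"ay":0,"az":0},{"jaw":0,"x":0,"y":0,"z":0,"ax":0,"ay":0,"az":0}]'; python3 -c "
from h import *
to(.461,.052,.0413,94.7)"
```

```text
time_s: 11.78
tcp_pos: [0.4628, 0.0524, 0.0436]
ee_rot: [[-0.997, -0.083, 0.005], [-0.083, 0.997, 0.001], [-0.005, 0.001, -1.0]]
wrist_force: [0.7, -0.5, 0.2]
gripper_width: 1.003
t 11.78 tcp [0.4628 0.0524 0.0436] shift [-0.03  -0.007 -0.039] turn [-0.008  0.028 -0.005] F [ 0.7 -0.5  0.2] w 1.003 j6 -111.9
```

```bash
python3 -m inch '[{"jaw":0,"x":-0.03,"y":0,"z":-0.04,"ax":-0.01,"ay":0.03,"az":0},{"jaw":0,"x":0,"y":0,"z":0,"ax":0,"ay":0,"az":0},{"jaw":255,"x":0,"y":0,"z":0,"ax":0,"ay":0,"az":0},{"jaw":255,"x":0,"y":0,"z":0,"ax":0,"ay":0,"az":0},{"jaw":255,"x":0,"y":0,"z":0,"ax":0,"ay":0,"az":0},{"jaw":255,"x":0,"y":0,"z":0,"ax":0,"ay":0,"az":0},{"jaw":255,"x":0,"y":0,"z":0,"ax":0,"ay":0,"az":0}]'; python3 -c "
from h import *
to(.461,.052,.0413,94.7)"
```

```text
time_s: 12.65
tcp_pos: [0.4611, 0.0524, 0.0418]
ee_rot: [[-0.997, -0.083, 0.0], [-0.083, 0.997, -0.0], [-0.0, -0.0, -1.0]]
wrist_force: [-1.1, -0.1, -1.2]
gripper_width: 0.734
t 12.65 tcp [0.4611 0.0524 0.0418] shift [-0.002 -0.007 -0.009] turn [ 0.001  0.001 -0.008] F [-1.1 -0.1 -1.2] w 0.734 j6 -111.9
```

The second grip, on the y faces, reads 63.9 mm. The TCP target over the dock is (0.4755, 0.2517). Lifting and moving over.

```bash
python3 -m inch '[{"jaw":255,"x":0,"y":0,"z":0.4,"ax":0,"ay":0,"az":0},{"jaw":255,"x":0,"y":0,"z":0.8,"ax":0,"ay":0,"az":0},{"jaw":255,"x":0,"y":0,"z":0.7,"ax":0,"ay":0,"az":0},{"jaw":255,"x":0.06,"y":0.6,"z":0.1,"ax":0,"ay":0,"az":0},{"jaw":255,"x":0.06,"y":0.7,"z":0,"ax":0,"ay":0,"az":0},{"jaw":255,"x":0.06,"y":0.7,"z":0,"ax":0,"ay":0,"az":0},{"jaw":255,"x":0.06,"y":0.7,"z":0,"ax":0,"ay":0,"az":0},{"jaw":255,"x":0,"y":0.5,"z":0,"ax":0,"ay":0,"az":0},{"jaw":255,"x":0,"y":0,"z":0,"ax":0,"ay":0,"az":0}]'; python3 -c "
from h import *
to(.4755,.2517,.145,94.7)"
```

```text
time_s: 13.78
tcp_pos: [0.4676, 0.2478, 0.1581]
ee_rot: [[-0.997, -0.077, -0.017], [-0.076, 0.997, -0.003], [0.017, -0.002, -1.0]]
wrist_force: [-0.2, -0.5, -3.9]
gripper_width: 0.735
t 13.78 tcp [0.4676 0.2478 0.1581] shift [ 0.131  0.065 -0.218] turn [ 0.019 -0.096  0.031] F [-0.2 -0.5 -3.9] w 0.735 j6 -130.4
```

```bash
python3 -m inch '[{"jaw":255,"x":0.13,"y":0.065,"z":-0.2,"ax":0.02,"ay":-0.1,"az":0.03},{"jaw":255,"x":0,"y":0,"z":0,"ax":0,"ay":0,"az":0},{"jaw":255,"x":0,"y":0,"z":0,"ax":0,"ay":0,"az":0}]'; python3 -c "
from h import *
to(.4755,.2517,.139,94.7)"
```

```text
time_s: 14.15
tcp_pos: [0.4734, 0.2494, 0.144]
ee_rot: [[-0.997, -0.08, -0.004], [-0.08, 0.997, -0.003], [0.005, -0.003, -1.0]]
wrist_force: [-0.3, 0.4, -3.7]
gripper_width: 0.735
t 14.15 tcp [0.4734 0.2494 0.144 ] shift [ 0.035  0.039 -0.083] turn [ 0.017 -0.025  0.009] F [-0.3  0.4 -3.7] w 0.735 j6 -130.5
```

```bash
python3 -m inch '[{"jaw":255,"x":0.04,"y":0.04,"z":-0.1,"ax":0.02,"ay":-0.03,"az":0.01},{"jaw":255,"x":0,"y":0,"z":0,"ax":0,"ay":0,"az":0},{"jaw":255,"x":0,"y":0,"z":0,"ax":0,"ay":0,"az":0}]'; python3 -c "
from h import *
to(.4755,.2517,.132,94.7)
snap('side','side5',(220,190,340,330),5)
snap('top','top5',(140,220,260,310),6)"
```

```text
time_s: 14.52
tcp_pos: [0.4759, 0.251, 0.1382]
ee_rot: [[-0.997, -0.081, 0.001], [-0.081, 0.997, 0.001], [-0.001, 0.001, -1.0]]
wrist_force: [-0.3, 0.9, -2.5]
gripper_width: 0.736
t 14.53 tcp [0.4759 0.251  0.1382] shift [-0.007  0.011 -0.104] turn [-0.007  0.007  0.006] F [-0.3  0.9 -2.5] w 0.736 j6 -130.5
```

View pics/side5.png

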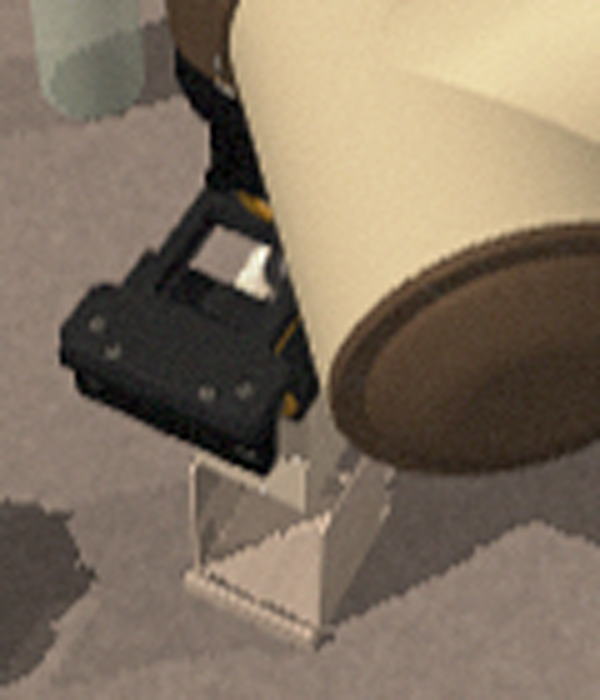

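View pics/top5.png

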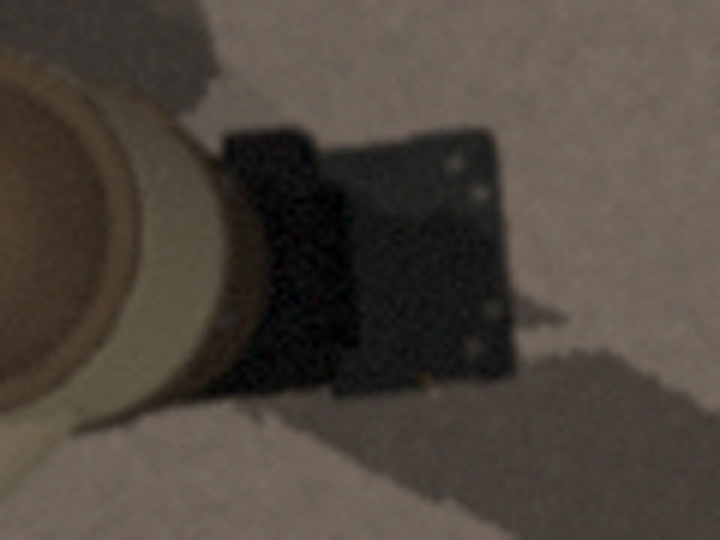

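```bash
python3 - <<'E'
from h import *
a=np.radians(4.7);R=np.array([[np.cos(a),-np.sin(a)],[np.sin(a),np.cos(a)]])
for sx in(1,-1):
  for sy in(1,-1):
    X=np.r_[R@[sx*.025,sy*.032]+[.4754,.2507],.0964]; p=proj('side',X); print(sx,sy,p.round(1),((p-[220,190]+.5)*5).round())
img=cv2.imread('pics/side5_raw.png')[275:305,250:310]
cv2.imwrite('pics/s5z.png',cv2.resize(cv2.normalize(img,None,0,255,cv2.NORM_MINMAX),None,fx=12,fy=12,interpolation=cv2.INTER_CUBIC))
E
```

```text
1 1 [259.4 281.6] [199. 461.]
1 -1 [274.6 258.2] [276. 344.]
-1 1 [281.7 292. ] [311. 513.]
-1 -1 [296.2 267.6] [383. 391.]
```

View pics/s5z.png

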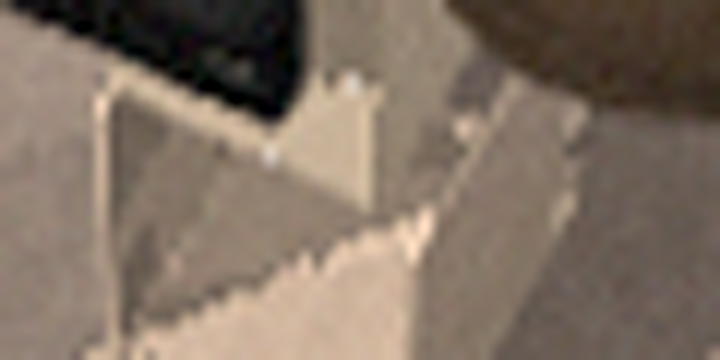

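```bash
python3 - <<'E'
from h import *
a=np.radians(4.7);R=np.array([[np.cos(a),-np.sin(a)],[np.sin(a),np.cos(a)]])
for z in(0,.08):
 for sx in(1,-1):
  for sy in(1,-1):
    X=np.r_[R@[sx*.025,sy*.032]+[.4616,.0524],z]; p=proj('side',X); print(z,sx,sy,p.round(1))
img=cv2.imread('pics/side3_raw.png')
x0,y0,x1,y1,k=305,200,352,256,12
c=cv2.resize(cv2.normalize(img[y0:y1,x0:x1],None,0,255,cv2.NORM_MINMAX),None,fx=k,fy=k,interpolation=cv2.INTER_CUBIC)
for u in range(x0,x1,5): cv2.line(c,(int((u-x0+.5)*k),0),(int((u-x0+.5)*k),8),(0,255,255),1); cv2.putText(c,str(u),(int((u-x0+.5)*k)-12,20),0,.4,(0,255,255),1)
for v in range(y0,y1,5): cv2.line(c,(0,int((v-y0+.5)*k)),(8,int((v-y0+.5)*k)),(0,255,255),1); cv2.putText(c,str(v),(10,int((v-y0+.5)*k)+4),0,.4,(0,255,255),1)
cv2.imwrite('pics/s3z.png',c[:600])
E
```

```text
0 1 1 [311.3 246.6]
0 1 -1 [321.8 228.7]
0 -1 1 [330.2 254.4]
0 -1 -1 [340.2 235.9]
0.08 1 1 [313.5 225.4]
0.08 1 -1 [324.6 207.3]
0.08 -1 1 [333.8 233.4]
0.08 -1 -1 [344.2 214.6]
```

View pics/s3z.png

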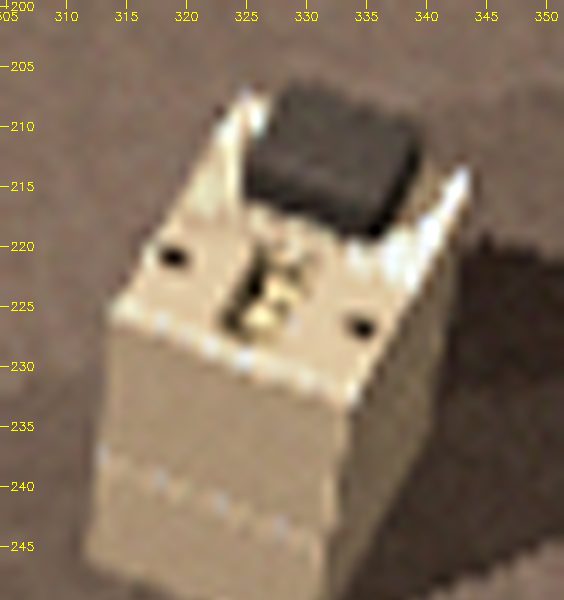

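```bash
python3 - <<'E'
from h import *
a=np.radians(4.7);R=np.array([[np.cos(a),-np.sin(a)],[np.sin(a),np.cos(a)]])
for p in((280.5,291.6),(281,291.6)):
    q=onz('side',*p,.0964)[:2]; print('counter centre via side',(q-R@[-.025,.032]).round(4))
q=onz('side',333.6,233,.08)[:2]; print('earlier standing',(q-R@[-.025,.032]).round(4))
q=onz('side',313.6,225.2,.08)[:2]; print('earlier standing',(q-R@[.025,.032]).round(4))
for p,s in(((258.2,283.5),(1,1)),((284.5,295.5),(-1,1)),((271.8,262.8),(1,-1)),((297,273.3),(-1,-1))):
    q=onz('side',*p,.084)[:2]; print('dock',(q-R@[s[0]*.0295,s[1]*.03]).round(4))
E
```

```text
counter centre via side [0.4779 0.2512]
counter centre via side [0.4771 0.2507]
earlier standing [0.4624 0.0515]
earlier standing [0.4617 0.0517]
dock [0.475  0.2509]
dock [0.4748 0.2504]
dock [0.4745 0.254 ]
dock [0.4754 0.2526]
```

The side view shows the counter's lower corner at (280.5,291.6), about 1–2 mm too far in +x relative to the dock. I'll set x to 0.4745 and descend in small checked steps.

```bash
python3 -m inch '[{"jaw":255,"x":-0.02,"y":0.01,"z":-0.05,"ax":0,"ay":0.01,"az":0.01},{"jaw":255,"x":0,"y":0,"z":-0.05,"ax":0,"ay":0,"az":0},{"jaw":255,"x":0,"y":0,"z":0,"ax":0,"ay":0,"az":0}]'; python3 -c "
from h import *
to(.4745,.2515,.115,94.7)"
```

```text
time_s: 15.0
tcp_pos: [0.4745, 0.2518, 0.1319]
ee_rot: [[-0.997, -0.083, -0.001], [-0.083, 0.997, 0.001], [0.001, 0.001, -1.0]]
wrist_force: [-0.6, -0.2, -3.4]
gripper_width: 0.733
t 15.0 tcp [0.4745 0.2518 0.1319] shift [-0.    -0.004 -0.281] turn [-0.007 -0.004 -0.005] F [-0.6 -0.2 -3.4] w 0.733 j6 -130.4
```

```bash
python3 -m inch '[{"jaw":255,"x":0,"y":0,"z":-0.08,"ax":0,"ay":0,"az":0},{"jaw":255,"x":0,"y":0,"z":-0.08,"ax":0,"ay":0,"az":0},{"jaw":255,"x":0,"y":0,"z":-0.08,"ax":0,"ay":0,"az":0}]'; python3 -c "
from h import *
to(.4745,.2515,.115,94.7)"
```

```text
time_s: 15.38
tcp_pos: [0.4747, 0.2519, 0.1168]
ee_rot: [[-0.997, -0.083, -0.0], [-0.083, 0.997, 0.002], [-0.0, 0.002, -1.0]]
wrist_force: [-0.3, 0.0, -3.3]
gripper_width: 0.733
t 15.38 tcp [0.4747 0.2519 0.1168] shift [-0.003 -0.007 -0.03 ] turn [-0.01  -0.001 -0.006] F [-0.3  0.  -3.3] w 0.733 j6 -130.4
```

No contact, and the underside is now about 9 mm inside the plates. Continuing.

```bash
python3 -m inch '[{"jaw":255,"x":0,"y":0,"z":-0.1,"ax":-0.01,"ay":0,"az":0},{"jaw":255,"x":0,"y":0,"z":-0.1,"ax":0,"ay":0,"az":0},{"jaw":255,"x":0,"y":0,"z":-0.1,"ax":0,"ay":0,"az":0},{"jaw":255,"x":0,"y":0,"z":-0.1,"ax":0,"ay":0,"az":0}]'; python3 -c "
from h import *
to(.4745,.2515,.047,94.7)"
```

```text
time_s: 15.88
tcp_pos: [0.4747, 0.2519, 0.0909]
ee_rot: [[-0.997, -0.083, -0.0], [-0.083, 0.997, -0.001], [0.0, -0.0, -1.0]]
wrist_force: [0.1, 1.3, -2.7]
gripper_width: 0.73
t 15.88 tcp [0.4747 0.2519 0.0909] shift [-0.003 -0.007 -0.731] turn [ 0.003 -0.002 -0.006] F [ 0.1  1.3 -2.7] w 0.73 j6 -130.5
```

```bash
python3 -m inch '[{"jaw":255,"x":0,"y":0,"z":-0.1,"ax":0,"ay":0,"az":0},{"jaw":255,"x":0,"y":0,"z":-0.1,"ax":0,"ay":0,"az":0},{"jaw":255,"x":0,"y":0,"z":-0.1,"ax":0,"ay":0,"az":0},{"jaw":255,"x":0,"y":0,"z":-0.1,"ax":0,"ay":0,"az":0},{"jaw":255,"x":0,"y":0,"z":-0.05,"ax":0,"ay":0,"az":0}]'; python3 -c "
from h import *
to(.4745,.2515,.0458,94.7)"
```

```text
time_s: 16.5
tcp_pos: [0.4747, 0.2519, 0.0617]
ee_rot: [[-0.997, -0.083, -0.001], [-0.083, 0.997, -0.001], [0.001, -0.001, -1.0]]
wrist_force: [-0.2, 0.1, -3.2]
gripper_width: 0.731
t 16.5 tcp [0.4747 0.2519 0.0617] shift [-0.003 -0.006 -0.265] turn [ 0.005 -0.003 -0.007] F [-0.2  0.1 -3.2] w 0.731 j6 -130.5
```

```bash
python3 -m inch '[{"jaw":255,"x":0,"y":0,"z":-0.1,"ax":0,"ay":0,"az":0},{"jaw":255,"x":0,"y":0,"z":-0.08,"ax":0,"ay":0,"az":0},{"jaw":255,"x":0,"y":0,"z":-0.04,"ax":0,"ay":0,"az":0}]'; python3 -c "
from h import *
to(.4745,.2515,.0458,94.7)"
```

```text
time_s: 16.88
tcp_pos: [0.4749, 0.252, 0.0477]
ee_rot: [[-0.997, -0.083, -0.0], [-0.083, 0.997, -0.001], [0.0, -0.001, -1.0]]
wrist_force: [-0.5, 0.9, -3.8]
gripper_width: 0.733
t 16.88 tcp [0.4749 0.252  0.0477] shift [-0.006 -0.009 -0.031] turn [ 0.004 -0.002 -0.008] F [-0.5  0.9 -3.8] w 0.733 j6 -130.5
```

```bash
python3 -m inch '[{"jaw":255,"x":0,"y":0,"z":-0.03,"ax":0,"ay":0,"az":0},{"jaw":255,"x":0,"y":0,"z":-0.02,"ax":0,"ay":0,"az":0},{"jaw":255,"x":0,"y":0,"z":-0.02,"ax":0,"ay":0,"az":0}]'; python3 -c "
from h import *
to(.4745,.2515,.0458,94.7)"
```

```text
time_s: 17.25
tcp_pos: [0.475, 0.252, 0.0459]
ee_rot: [[-0.996, -0.084, 0.0], [-0.084, 0.996, -0.001], [-0.0, -0.001, -1.0]]
wrist_force: [-3.9, -1.2, 5.1]
gripper_width: 0.734
t 17.25 tcp [0.475  0.252  0.0459] shift [-0.009 -0.009 -0.001] turn [ 0.006  0.002 -0.014] F [-3.9 -1.2  5.1] w 0.734 j6 -130.5
```

Seated: the TCP is at 0.0459 (expected 0.0458) and the upward force reads +5 N. Releasing and rising.

```bash
python3 -m inch '[{"jaw":150,"x":0,"y":0,"z":0,"ax":0,"ay":0,"az":0},{"jaw":0,"x":0,"y":0,"z":0,"ax":0,"ay":0,"az":0},{"jaw":0,"x":0,"y":0,"z":0,"ax":0,"ay":0,"az":0},{"jaw":0,"x":0,"y":0,"z":0,"ax":0,"ay":0,"az":0},{"jaw":0,"x":0,"y":0,"z":0.4,"ax":0,"ay":0,"az":0},{"jaw":0,"x":0,"y":0,"z":0.7,"ax":0,"ay":0,"az":0},{"jaw":0,"x":0,"y":0,"z":0.7,"ax":0,"ay":0,"az":0},{"jaw":255,"x":0,"y":-0.8,"z":0.2,"ax":0,"ay":0,"az":0},{"jaw":255,"x":0,"y":-0.9,"z":0,"ax":0,"ay":0,"az":0},{"jaw":255,"x":0,"y":-0.9,"z":0,"ax":0,"ay":0,"az":0},{"jaw":255,"x":0,"y":-0.9,"z":0,"ax":0,"ay":0,"az":0},{"jaw":255,"x":0,"y":-0.5,"z":0,"ax":0,"ay":0,"az":0}]'; python3 -c "
from h import *
to(.4745,.2515,.12,94.7)
snap('side','side6',(230,230,330,340),5.4)
snap('top','top6',(160,235,240,300),9)"
```

```text
time_s: 18.75
tcp_pos: [0.4775, 0.0091, 0.172]
ee_rot: [[-0.996, -0.091, 0.01], [-0.091, 0.996, 0.003], [-0.011, 0.002, -1.0]]
wrist_force: [-0.3, -0.0, 0.2]
gripper_width: 0.517
t 18.75 tcp [0.4775 0.0091 0.172 ] shift [-0.049  4.039 -0.867] turn [-0.015  0.06  -0.055] F [-0.3 -0.   0.2] w 0.517 j6 -105.5
```

View pics/side6.png

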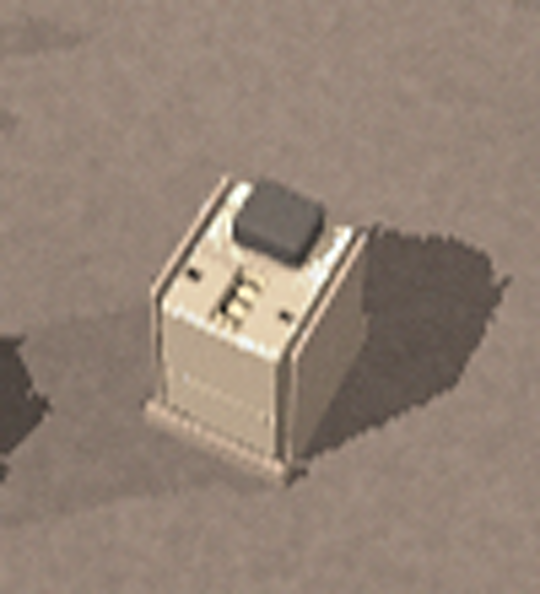

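View pics/top6.png

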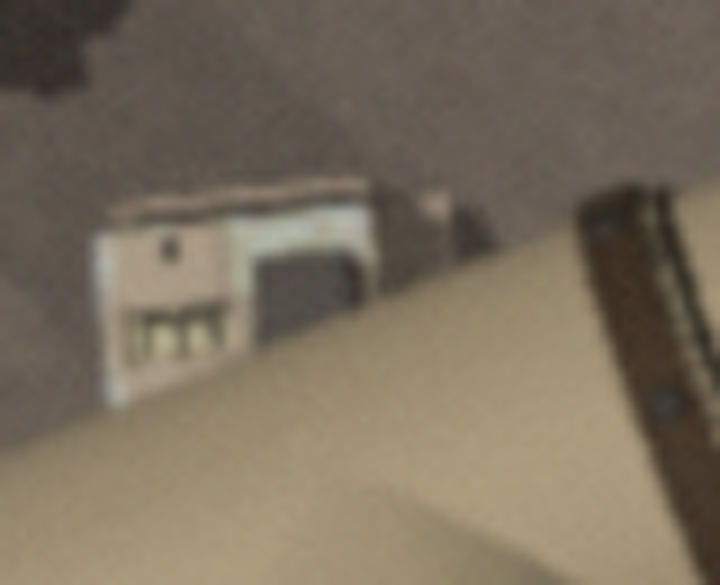

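The counter sits home and upright: its top is flush with the plates at side (270,285), and the drum still reads 3. The button target is (0.4764, 0.235), top z about 0.098. I'll move over it with the jaws shut.

```bash
python3 -m inch '[{"jaw":255,"x":0,"y":0.7,"z":0,"ax":0,"ay":0.06,"az":0},{"jaw":255,"x":0,"y":0.8,"z":0,"ax":0,"ay":0,"az":0},{"jaw":255,"x":0,"y":0.8,"z":0,"ax":0,"ay":0,"az":0},{"jaw":255,"x":0,"y":0.8,"z":0,"ax":0,"ay":0,"az":0},{"jaw":255,"x":0,"y":0.5,"z":0,"ax":0,"ay":0,"az":0},{"jaw":255,"x":0,"y":0,"z":-0.4,"ax":0,"ay":0,"az":0},{"jaw":255,"x":0,"y":0,"z":0,"ax":0,"ay":0,"az":0}]'; python3 -c "
from h import *
to(.4764,.235,.11,94.7)"
```

```text
time_s: 19.73
tcp_pos: [0.477, 0.2369, 0.1483]
ee_rot: [[-0.996, -0.091, 0.004], [-0.091, 0.996, 0.005], [-0.004, 0.005, -1.0]]
wrist_force: [-0.1, -1.2, 0.2]
gripper_width: 0.006
t 19.73 tcp [0.477  0.2369 0.1483] shift [-0.009 -0.032 -0.639] turn [-0.029  0.021 -0.051] F [-0.1 -1.2  0.2] w 0.006 j6 -128.6
```

```bash
python3 -m inch '[{"jaw":255,"x":-0.01,"y":-0.03,"z":-0.3,"ax":-0.03,"ay":0.02,"az":-0.05},{"jaw":255,"x":0,"y":0,"z":-0.25,"ax":0,"ay":0,"az":0},{"jaw":255,"x":0,"y":0,"z":-0.05,"ax":0,"ay":0,"az":0},{"jaw":255,"x":0,"y":0,"z":0,"ax":0,"ay":0,"az":0}]'; python3 -c "
from h import *
to(.4764,.235,.092,94.7)"
```

```text
time_s: 20.23
tcp_pos: [0.4771, 0.2351, 0.1118]
ee_rot: [[-0.997, -0.08, 0.002], [-0.08, 0.997, 0.001], [-0.002, 0.001, -1.0]]
wrist_force: [0.3, -0.6, 0.3]
gripper_width: 0.004
t 20.23 tcp [0.4771 0.2351 0.1118] shift [-0.011 -0.002 -0.33 ] turn [-0.004  0.012  0.01 ] F [ 0.3 -0.6  0.3] w 0.004 j6 -129.2
```

```bash
python3 -m inch '[{"jaw":255,"x":-0.01,"y":0,"z":-0.12,"ax":0,"ay":0,"az":0},{"jaw":255,"x":0,"y":0,"z":-0.1,"ax":0,"ay":0,"az":0},{"jaw":255,"x":0,"y":0,"z":-0.06,"ax":0,"ay":0,"az":0}]'; python3 -c "
from h import *
to(.4764,.235,.088,94.7)"
```

```text
time_s: 20.6
tcp_pos: [0.4772, 0.2354, 0.0956]
ee_rot: [[-0.997, -0.08, 0.004], [-0.08, 0.997, 0.002], [-0.005, 0.002, -1.0]]
wrist_force: [-1.5, 0.2, 5.1]
gripper_width: 0.003
t 20.6 tcp [0.4772 0.2354 0.0956] shift [-0.013 -0.007 -0.127] turn [-0.014  0.025  0.012] F [-1.5  0.2  5.1] w 0.003 j6 -129.3
```

```bash
python3 -m inch '[{"jaw":255,"x":0,"y":0,"z":-0.06,"ax":0,"ay":0,"az":0},{"jaw":255,"x":0,"y":0,"z":-0.05,"ax":0,"ay":0,"az":0}]'; python3 -c "
from h import *
to(.4764,.235,.088,94.7)"
```

```text
time_s: 20.85
tcp_pos: [0.4772, 0.2354, 0.0891]
ee_rot: [[-0.997, -0.08, 0.005], [-0.08, 0.997, 0.002], [-0.005, 0.002, -1.0]]
wrist_force: [-1.5, -0.2, 2.8]
gripper_width: 0.004
t 20.85 tcp [0.4772 0.2354 0.0891] shift [-0.013 -0.007 -0.018] turn [-0.014  0.026  0.011] F [-1.5 -0.2  2.8] w 0.004 j6 -129.3
```

```bash
python3 -m inch '[{"jaw":255,"x":0,"y":0,"z":-0.025,"ax":0,"ay":0,"az":0}]'; python3 -m inch '[{"jaw":255,"x":0,"y":0,"z":-0.015,"ax":0,"ay":0,"az":0}]'
```

```text
time_s: 20.98
tcp_pos: [0.4773, 0.2354, 0.0883]
ee_rot: [[-0.997, -0.081, 0.005], [-0.081, 0.997, 0.002], [-0.005, 0.002, -1.0]]
wrist_force: [-4.8, -2.1, 13.4]
gripper_width: 0.002
time_s: 21.1
tcp_pos: [0.4774, 0.2354, 0.0884]
ee_rot: [[-0.997, -0.081, 0.005], [-0.081, 0.997, 0.002], [-0.005, 0.001, -1.0]]
wrist_force: [-3.7, -0.6, 9.9]
gripper_width: 0.007
```

At the stop (z 0.0884, 10–13 N). Releasing, then checking the drum.

```bash
python3 -m inch '[{"jaw":255,"x":-0.02,"y":0,"z":0.2,"ax":0,"ay":0,"az":0},{"jaw":255,"x":0,"y":0,"z":0.2,"ax":0,"ay":0,"az":0},{"jaw":255,"x":0,"y":0,"z":0.3,"ax":0,"ay":0,"az":0},{"jaw":255,"x":0,"y":-0.8,"z":0,"ax":0,"ay":0,"az":0},{"jaw":255,"x":0,"y":-0.8,"z":0,"ax":0,"ay":0,"az":0},{"jaw":255,"x":0,"y":-0.8,"z":0,"ax":0,"ay":0,"az":0}]'; python3 -c "
from h import *
to(.4764,.235,.11,94.7)
snap('side','side7',(245,250,315,330),8)"
```

```text
time_s: 21.85
tcp_pos: [0.4775, 0.0916, 0.1342]
ee_rot: [[-0.996, -0.087, 0.01], [-0.087, 0.996, 0.005], [-0.01, 0.004, -1.0]]
wrist_force: [1.0, -0.1, 0.3]
gripper_width: 0.01
t 21.85 tcp [0.4775 0.0916 0.1342] shift [-0.019  2.389 -0.404] turn [-0.028  0.057 -0.031] F [ 1.  -0.1  0.3] w 0.01 j6 -115.1
```

View pics/side7.png

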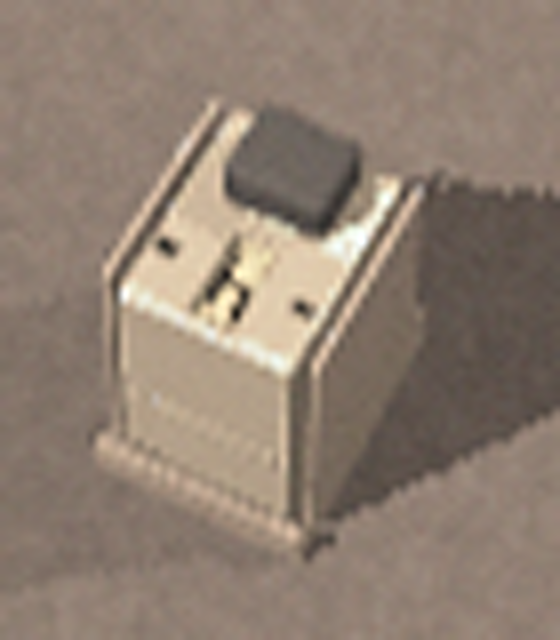

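The drum now reads 4 at (273,285), with a full bar, a crossbar and a stub towards the +y end. The button is up, so one press is one step and three remain. Second press.

```bash
python3 -m inch '[{"jaw":255,"x":-0.02,"y":0.8,"z":0,"ax":-0.03,"ay":0.05,"az":-0.03},{"jaw":255,"x":0,"y":0.8,"z":0,"ax":0,"ay":0,"az":0},{"jaw":255,"x":0,"y":0.7,"z":0,"ax":0,"ay":0,"az":0},{"jaw":255,"x":0,"y":0,"z":-0.2,"ax":0,"ay":0,"az":0},{"jaw":255,"x":0,"y":0,"z":0,"ax":0,"ay":0,"az":0}]'; python3 -c "
from h import *
to(.4764,.235,.092,94.7)"
```

```text
time_s: 22.52
tcp_pos: [0.4742, 0.2261, 0.1232]
ee_rot: [[-0.998, -0.071, -0.002], [-0.071, 0.998, -0.001], [0.002, -0.001, -1.0]]
wrist_force: [0.1, 0.6, -0.5]
gripper_width: 0.007
t 22.52 tcp [0.4742 0.2261 0.1232] shift [ 0.037  0.148 -0.52 ] turn [ 0.004 -0.009  0.065] F [ 0.1  0.6 -0.5] w 0.007 j6 -129.1
```

```bash
python3 -m inch '[{"jaw":255,"x":0.03,"y":0.15,"z":-0.2,"ax":0,"ay":-0.01,"az":0.06},{"jaw":255,"x":0,"y":0,"z":-0.1,"ax":0,"ay":0,"az":0},{"jaw":255,"x":0,"y":0,"z":0,"ax":0,"ay":0,"az":0}]'; python3 -c "
from h import *
to(.4764,.235,.092,94.7)"
```

```text
time_s: 22.9
tcp_pos: [0.4761, 0.2337, 0.1041]
ee_rot: [[-0.997, -0.079, -0.0], [-0.079, 0.997, -0.001], [0.0, -0.001, -1.0]]
wrist_force: [-0.1, -0.4, 0.1]
gripper_width: 0.003
t 22.9 tcp [0.4761 0.2337 0.1041] shift [ 0.005  0.022 -0.202] turn [ 0.007 -0.002  0.016] F [-0.1 -0.4  0.1] w 0.003 j6 -129.2
```

```bash
python3 -m inch '[{"jaw":255,"x":0,"y":0.02,"z":-0.08,"ax":0,"ay":0,"az":0},{"jaw":255,"x":0,"y":0,"z":-0.08,"ax":0,"ay":0,"az":0},{"jaw":255,"x":0,"y":0,"z":-0.06,"ax":0,"ay":0,"az":0},{"jaw":255,"x":0,"y":0,"z":-0.03,"ax":0,"ay":0,"az":0}]';python3 -m inch '[{"jaw":255,"x":0,"y":0,"z":-0.02,"ax":0,"ay":0,"az":0}]'
```

```text
time_s: 23.4
tcp_pos: [0.4764, 0.2348, 0.0895]
ee_rot: [[-0.997, -0.079, 0.001], [-0.079, 0.997, -0.0], [-0.001, -0.0, -1.0]]
wrist_force: [-2.0, -0.7, 2.5]
gripper_width: 0.005
time_s: 23.52
tcp_pos: [0.4764, 0.2348, 0.0885]
ee_rot: [[-0.997, -0.079, 0.001], [-0.079, 0.997, -0.0], [-0.001, -0.001, -1.0]]
wrist_force: [-2.4, 0.2, 5.4]
gripper_width: 0.007
```

```bash
python3 -m inch '[{"jaw":255,"x":0,"y":0,"z":-0.02,"ax":0,"ay":0,"az":0}]'; python3 -m inch '[{"jaw":255,"x":0,"y":0,"z":0.15,"ax":0,"ay":0,"az":0},{"jaw":255,"x":0,"y":0,"z":0.15,"ax":0,"ay":0,"az":0},{"jaw":255,"x":0,"y":0,"z":0.1,"ax":0,"ay":0,"az":0}]'; python3 -c "
from h import *
to(.4764,.235,.092,94.7)
snap('side','side8',(225,230,325,330),5.9)"
```

```text
time_s: 23.65
tcp_pos: [0.4766, 0.2348, 0.0883]
ee_rot: [[-0.997, -0.08, 0.001], [-0.08, 0.997, -0.001], [-0.001, -0.001, -1.0]]
wrist_force: [-4.8, -0.8, 13.4]
gripper_width: 0.0
time_s: 24.02
tcp_pos: [0.4767, 0.2348, 0.1132]
ee_rot: [[-0.997, -0.079, 0.001], [-0.079, 0.997, -0.001], [-0.001, -0.001, -1.0]]
wrist_force: [0.3, 0.3, -0.2]
gripper_width: 0.004
t 24.02 tcp [0.4767 0.2348 0.1132] shift [-0.005  0.004 -0.353] turn [0.004 0.009 0.014] F [ 0.3  0.3 -0.2] w 0.004 j6 -129.3
```

View pics/side8.png

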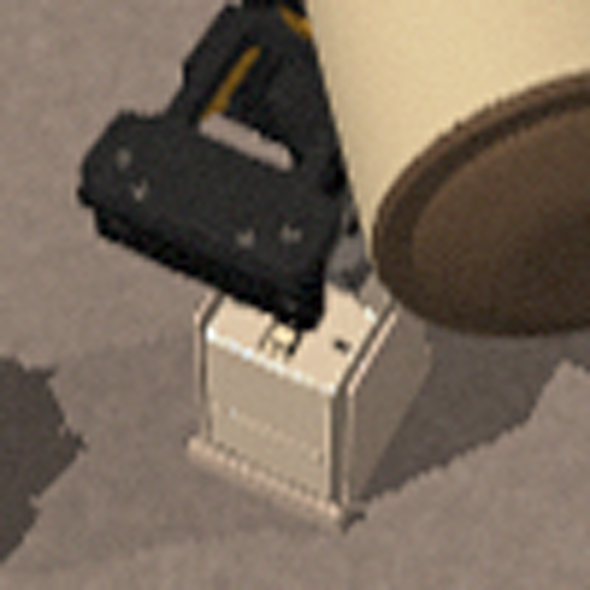

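The gripper hides part of the drum, but the visible part at about (272,288) fits a 5 (bar on the image right near the numeral's top). Third press, then a clear look.

```bash
python3 -m inch '[{"jaw":255,"x":0,"y":0,"z":-0.15,"ax":0,"ay":0,"az":0},{"jaw":255,"x":0,"y":0,"z":-0.08,"ax":0,"ay":0,"az":0},{"jaw":255,"x":0,"y":0,"z":-0.08,"ax":0,"ay":0,"az":0},{"jaw":255,"x":0,"y":0,"z":-0.06,"ax":0,"ay":0,"az":0},{"jaw":255,"x":0,"y":0,"z":-0.03,"ax":0,"ay":0,"az":0}]';python3 -m inch '[{"jaw":255,"x":0,"y":0,"z":-0.02,"ax":0,"ay":0,"az":0}]'
```

```text
time_s: 24.7
tcp_pos: [0.4771, 0.2349, 0.0883]
ee_rot: [[-0.997, -0.08, 0.002], [-0.08, 0.997, -0.001], [-0.002, -0.001, -1.0]]
wrist_force: [-2.7, -1.0, 10.1]
gripper_width: 0.009
time_s: 24.82
tcp_pos: [0.4773, 0.235, 0.0883]
ee_rot: [[-0.997, -0.081, 0.003], [-0.081, 0.997, -0.001], [-0.003, -0.001, -1.0]]
wrist_force: [-4.2, -1.6, 13.8]
gripper_width: 0.002
```

```bash
python3 -m inch '[{"jaw":255,"x":-0.01,"y":0,"z":0.2,"ax":0,"ay":0,"az":0},{"jaw":255,"x":0,"y":0,"z":0.2,"ax":0,"ay":0,"az":0},{"jaw":255,"x":0,"y":0,"z":0.3,"ax":0,"ay":0,"az":0},{"jaw":255,"x":0,"y":-0.8,"z":0,"ax":0,"ay":0,"az":0},{"jaw":255,"x":0,"y":-0.8,"z":0,"ax":0,"ay":0,"az":0},{"jaw":255,"x":0,"y":-0.8,"z":0,"ax":0,"ay":0,"az":0}]'; python3 -c "
from h import *
to(.4764,.235,.11,94.7)
snap('side','side9',(245,250,315,330),8)"
```

```text
time_s: 25.58
tcp_pos: [0.477, 0.0904, 0.1335]
ee_rot: [[-0.996, -0.086, 0.005], [-0.086, 0.996, 0.0], [-0.005, 0.0, -1.0]]
wrist_force: [0.7, 0.1, 0.4]
gripper_width: 0.006
t 25.57 tcp [0.477  0.0904 0.1335] shift [-0.009  2.41  -0.391] turn [-0.003  0.029 -0.024] F [0.7 0.1 0.4] w 0.006 j6 -115.2
```

View pics/side9.png

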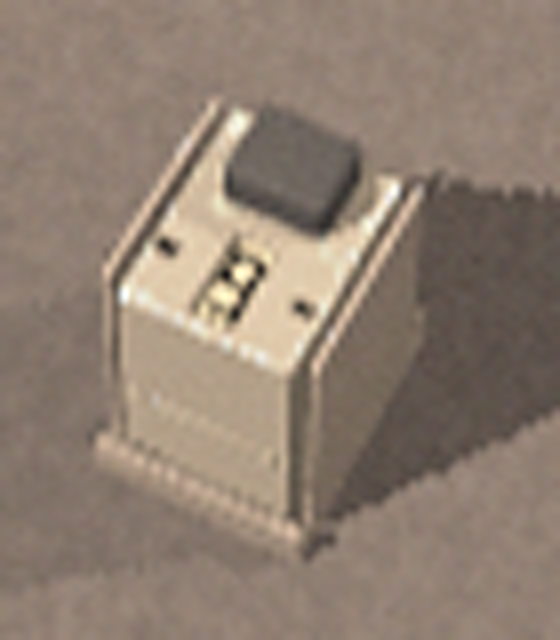

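The drum reads 6 at (274,285): a full bar on the image right, with a closed loop on the button side. One more press.

```bash
python3 -m inch '[{"jaw":255,"x":-0.01,"y":0.8,"z":0,"ax":0,"ay":0.03,"az":0},{"jaw":255,"x":0.02,"y":0.8,"z":0,"ax":0,"ay":0,"az":0},{"jaw":255,"x":0.02,"y":0.8,"z":0,"ax":0,"ay":0,"az":0},{"jaw":255,"x":0,"y":0,"z":-0.3,"ax":0,"ay":0,"az":0},{"jaw":255,"x":0,"y":0,"z":0,"ax":0,"ay":0,"az":0}]'; python3 -c "
from h import *
to(.4764,.235,.092,94.7)"
```

```text
time_s: 26.25
tcp_pos: [0.4763, 0.2316, 0.1166]
ee_rot: [[-0.997, -0.075, -0.004], [-0.075, 0.997, 0.0], [0.004, 0.0, -1.0]]
wrist_force: [1.0, -1.2, 1.2]
gripper_width: 0.005
t 26.25 tcp [0.4763 0.2316 0.1166] shift [ 0.001  0.057 -0.409] turn [-0.   -0.02  0.04] F [ 1.  -1.2  1.2] w 0.005 j6 -129.0
```

```bash
python3 -m inch '[{"jaw":255,"x":0,"y":0.05,"z":-0.1,"ax":0,"ay":-0.02,"az":0.04},{"jaw":255,"x":0,"y":0,"z":-0.1,"ax":0,"ay":0,"az":0},{"jaw":255,"x":0,"y":0,"z":-0.08,"ax":0,"ay":0,"az":0},{"jaw":255,"x":0,"y":0,"z":-0.08,"ax":0,"ay":0,"az":0},{"jaw":255,"x":0,"y":0,"z":-0.06,"ax":0,"ay":0,"az":0}]';python3 -m inch '[{"jaw":255,"x":0,"y":0,"z":-0.02,"ax":0,"ay":0,"az":0}]'
```

```text
time_s: 26.88
tcp_pos: [0.4773, 0.2342, 0.0925]
ee_rot: [[-0.997, -0.081, 0.003], [-0.081, 0.997, 0.002], [-0.003, 0.002, -1.0]]
wrist_force: [-1.5, 0.3, 3.0]
gripper_width: 0.004
time_s: 27.0
tcp_pos: [0.4773, 0.2342, 0.0913]
ee_rot: [[-0.997, -0.081, 0.003], [-0.081, 0.997, 0.002], [-0.003, 0.002, -1.0]]
wrist_force: [-1.4, 0.2, 2.7]
gripper_width: 0.006
```

```bash
python3 -m inch '[{"jaw":255,"x":0,"y":0,"z":-0.03,"ax":0,"ay":0,"az":0},{"jaw":255,"x":0,"y":0,"z":-0.03,"ax":0,"ay":0,"az":0}]';python3 -m inch '[{"jaw":255,"x":0,"y":0,"z":-0.02,"ax":0,"ay":0,"az":0}]'
```

```text
time_s: 27.25
tcp_pos: [0.4774, 0.2342, 0.0883]
ee_rot: [[-0.997, -0.081, 0.003], [-0.081, 0.997, 0.002], [-0.003, 0.002, -1.0]]
wrist_force: [-3.0, -0.6, 13.8]
gripper_width: 0.005
time_s: 27.38
tcp_pos: [0.4776, 0.2342, 0.0884]
ee_rot: [[-0.997, -0.082, 0.004], [-0.082, 0.997, 0.002], [-0.004, 0.001, -1.0]]
wrist_force: [-4.8, -0.6, 12.4]
gripper_width: 0.007
```

```bash
python3 -m inch '[{"jaw":255,"x":-0.01,"y":0,"z":0.2,"ax":0,"ay":0,"az":0},{"jaw":255,"x":0,"y":0,"z":0.2,"ax":0,"ay":0,"az":0},{"jaw":255,"x":0,"y":0,"z":0.6,"ax":0,"ay":0,"az":0},{"jaw":255,"x":0,"y":-0.8,"z":0.4,"ax":0,"ay":0,"az":0},{"jaw":255,"x":0,"y":-0.8,"z":0.3,"ax":0,"ay":0,"az":0},{"jaw":255,"x":0,"y":-0.8,"z":0,"ax":0,"ay":0,"az":0},{"jaw":255,"x":0,"y":-0.8,"z":0,"ax":0,"ay":0,"az":0},{"jaw":255,"x":0,"y":-0.8,"z":0,"ax":0,"ay":0,"az":0},{"jaw":255,"x":0,"y":-0.8,"z":0,"ax":0,"ay":0,"az":0},{"jaw":255,"x":0,"y":0,"z":0,"ax":0,"ay":0,"az":0}]'; python3 -c "
from h import *
to(.4764,.235,.11,94.7)
im=snap('side','side10',(245,250,315,330),7)
im=snap('top','top10')
cv2.imwrite('pics/top10z.png',cv2.resize(im[240:300,160:235,::-1],None,fx=9,fy=9,interpolation=cv2.INTER_CUBIC))
cv2.imwrite('pics/side10f.png',cv2.imread('pics/side10_raw.png'))"
```

```text
time_s: 28.62
tcp_pos: [0.4771, -0.062, 0.1976]
ee_rot: [[-0.996, -0.084, 0.011], [-0.084, 0.996, 0.003], [-0.011, 0.002, -1.0]]
wrist_force: [-0.3, 0.4, -0.7]
gripper_width: 0.001
t 28.62 tcp [ 0.4771 -0.062   0.1976] shift [-0.012  4.95  -1.46 ] turn [-0.017  0.065 -0.012] F [-0.3  0.4 -0.7] w 0.001 j6 -97.1
```

View pics/side10.png

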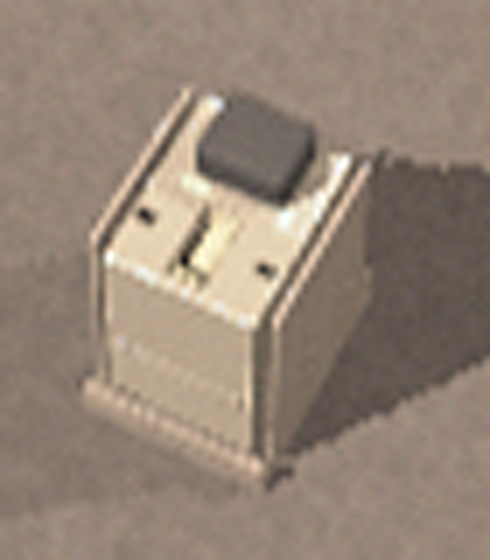

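View pics/top10z.png

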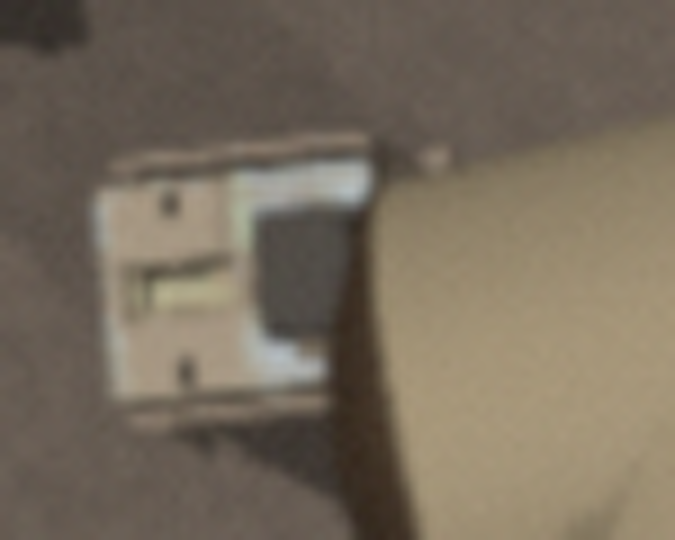

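View pics/side10f.png

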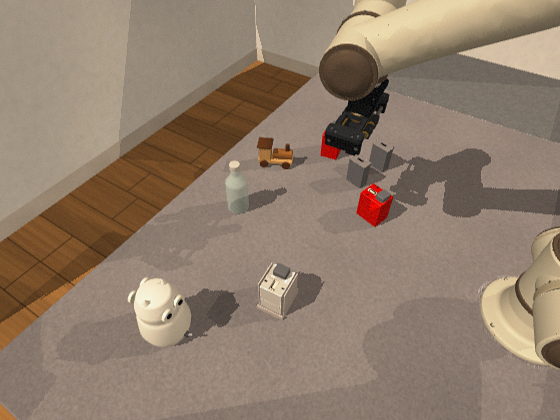

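Both views show a 7, with one long bar and one short top bar. The button is up, the counter is home in the dock at side (278,290), and the other objects are where they were. Handing in.

```bash
python3 -c "
from h import *
print(sense()['joint_velocities'].round(2)); print(finish_job())"
```

```text
[ 1.91  0.12  0.08 -0.02  0.08 -0.15]
the job is handed in; nothing more can be done
None
```

The counter is docked with its drum showing 7, and I handed the job in at about 28.7 s of the 72 s allowed.

**What I did:**
- I lifted the white counter out of the bay by its x faces (grip 49.9 mm) and stood it upright on the open top at about (0.461, 0.052), then let go.
- I took it again by its y faces (grip 63.9 mm) and lowered it into the dock without touching the plates.
- I pressed the button four times. Each press reached the stop (TCP z 0.088).

**Last checks:**
- **Seating:** the tool height at contact was 45.9 mm against 45.8 mm expected, and the counter's top is level with the plates.
- **Drum:** it read 3, 4, (5), 6, then 7. The 5 was only partly visible behind the gripper. Both cameras show the final 7, and the button is up.
- **Other objects:** the bottle, train, owl lamp and nearer red look-alike show no visible movement in the side view. The gripper hid part of the farther red one, but I never went near it.
- **Robot:** the gripper was clear of everything at hand-in.

**What disagreed:**
- The two cameras put the standing counter up to about 1.4 mm apart in x. I used a value between them for docking, and the fit was fine.
- The presses peaked at 13 to 14 N, a little over the suggested 8 to 10 N.

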